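Wring up a set-up block stack and nest the empty trays

TASK

Make up the stack of set-up blocks for setting the mitre saw: first slide the red base block home, square against the upright of the angle plate, then take the other blocks out of their trays and wring them on one at a time in order of thickness, the thinnest on top. Lay each block down lengthwise, overlapping the one below by only about half its length with its free end away from the upright, then keep the two faces together and slide it towards the upright until it lies fully and squarely over the block below. Nest all four empty trays inside one another in one level stack on the bench, and leave everything else where it is.

Things in the scene. Friction and masses are not known exactly. Their poses are not given: they have to be found in the camera images.
- red_block: red anodised aluminium set-up block, 90 x 40 mm footprint, 55 mm thick; origin at the centre of its underside, x along the 90 mm, z up through the thickness; solid, 0.3 to 0.65 kg. The base block: it is always there and starts on the bed of the angle plate, 15 to 40 mm short of home, its x towards the upright
- blue_block: blue anodised aluminium set-up block, 90 x 40 mm footprint, 50 mm thick; origin at the centre of its underside, x along the 90 mm, z up through the thickness; solid, 0.3 to 0.65 kg. Starts in a tray, or is absent
- green_block: green anodised aluminium set-up block, 90 x 40 mm footprint, 45 mm thick; origin at the centre of its underside, x along the 90 mm, z up through the thickness; solid, 0.3 to 0.65 kg. Starts in a tray, or is absent
- violet_block: violet anodised aluminium set-up block, 90 x 40 mm footprint, 40 mm thick; origin at the centre of its underside, x along the 90 mm, z up through the thickness; solid, 0.3 to 0.65 kg. Starts in a tray, or is absent
- gold_block: gold anodised aluminium set-up block, 90 x 40 mm footprint, 35 mm thick; origin at the centre of its underside, x along the 90 mm, z up through the thickness; solid, 0.3 to 0.65 kg. Starts in a tray, or is absent
- tray1: off-white moulded plastic tray, one of four alike; open on top, 116 x 66 mm over the vertical rim band, 22 mm high, floor 3 mm thick, rim band from 14 to 22 mm above its underside, walls flared so that empty trays nest 8 mm apart (with about 1.5 mm play); origin at the centre of its underside, x along the 116 mm, z up. About 80 g. It may hold one block, lying flat on its floor, the top of which stands clear above the rim, or be empty from the start
- tray2: off-white moulded plastic tray, one of four alike; open on top, 116 x 66 mm over the vertical rim band, 22 mm high, floor 3 mm thick, rim band from 14 to 22 mm above its underside, walls flared so that empty trays nest 8 mm apart (with about 1.5 mm play); origin at the centre of its underside, x along the 116 mm, z up. About 80 g. It may hold one block, lying flat on its floor, the top of which stands clear above the rim, or be empty from the start
- tray3: off-white moulded plastic tray, one of four alike; open on top, 116 x 66 mm over the vertical rim band, 22 mm high, floor 3 mm thick, rim band from 14 to 22 mm above its underside, walls flared so that empty trays nest 8 mm apart (with about 1.5 mm play); origin at the centre of its underside, x along the 116 mm, z up. About 80 g. It may hold one block, lying flat on its floor, the top of which stands clear above the rim, or be empty from the start
- tray4: off-white moulded plastic tray, one of four alike; open on top, 116 x 66 mm over the vertical rim band, 22 mm high, floor 3 mm thick, rim band from 14 to 22 mm above its underside, walls flared so that empty trays nest 8 mm apart (with about 1.5 mm play); origin at the centre of its underside, x along the 116 mm, z up. About 80 g. It may hold one block, lying flat on its floor, the top of which stands clear above the rim, or be empty from the start
- seat (a point): point on the ground bed of the grey cast-iron angle plate (fixed to the bench): the centre of a block's underside lies here when the block is home. The bed is 170 x 110 mm, its top 14 mm above the bench; x points along the bed towards the upright, whose face is 45 mm from this point and stands 70 mm above the bed; z up
- tape: yellow tape measure, 70 x 36 x 64 mm high, a bystander; origin at the centre of its underside
- pencil: red flat carpenter's pencil, 175 mm long, 8 mm high, a bystander; origin under its middle, x along it
- offcut: pine offcut, 90 x 200 x 19 mm, a bystander; origin at the centre of its underside
- square: aluminium triangular square, about 170 x 150 x 18 mm, a bystander; origin under the middle of its thick edge
- driver: screwdriver, 200 mm long, a bystander; lying along its x
- brush: bench brush, 220 mm long, a bystander; lying along its x
- mug: blue mug, 80 mm across, 95 mm high, a bystander; origin at the centre of its underside
Not all that is in view belongs to the job. What is meant by the blue_block is not white, and is the larger of those in its own colour.

How it is judged:
By the outcome, as a careful person would: the job done as asked, in the order asked, and still so for the second after the job is handed in, with the robot touching nothing.
Of blue_block, green_block, violet_block, gold_block only 3 to 4 are there at a start; the rules pass over those that are not, and their reading is None.
At some moment in a run one of tray1, tray2, tray3, tray4 may be knocked a few centimetres aside while the robot is not near it.
Once in a run the grip may slacken for a moment while it holds something.
It also fails if it takes over 210 s, if anything falls off the work surface, if the arm or the gripper's body presses on something with over 40 N, if the wrist force passes 120 N, or if a joint passes its speed limit or range.

ROBOT

A 6-joint arm with a two-finger parallel gripper is mounted at the origin on the work surface. World frame = base frame: x ahead of the robot, y to its left, z up, the work surface at z = 0. Lengths are in m, angles in rad, forces in N, time in s.
With the tool pointing down it reaches from about 0.3 to 0.875 m from the base axis. Payload 6.4 kg.
Tool frame: the origin (TCP) lies midway between the tips of the shut fingers; the grasp point (between the pads) lies 19 mm behind it (ctrl.tcp_to_grasp is the distance from the TCP to the grasp point, in m); z points along the fingers, y is the direction in which the jaws open and shut (so a half turn about z gives the same grasp; the last joint's range is limited). The gripper opens to 85 mm and grips with 20 to 120 N. Pads are 22 mm wide; open, the fingers measure 114 mm over their backs; the gripper's body (76 mm by 85 mm) begins 54 mm behind the grasp point. The pads swing forward as they close: fully open they stand 13 mm farther back than shut.
Start: joints at [0.944, 0.181, 1.607, -0, 1.354, -0.206], TCP at [0.235, 0.525, 0.231] pointing down, gripper open.
Joint ranges: [-2.99, 2.99], [-0.89, 2.07], [0.3, 2.58], [-1.14, 4.28], [0, 2.63], [-3.12, 3.12]. Speed limits (rad/s): [2.57, 2.57, 3.01, 3.14, 3.14, 3.14].

INTERFACE

Orientations are given as a unit quaternion [w, x, y, z].
In Python, from bench import monitor, imaging, order, spotter, ctrl gives the robot as it stands.
- The arm moves only by the shell command python3 -m pendant 'ROWS'. ROWS is JSON, a list that holds one entry, the list of rows, each a list of 5 numbers: the shift along the world's x, y, z in mm, then the turn about the world's z in degrees, then the finger opening in mm, from 0 to 85.4. A call has 1 to 8 rows; each row shifts and turns the commanded pose from where the row before left it; what a row does not reach is not made up. A row lasts 1/8 s, in which the tool goes at most 62.5 mm and 10.7 degrees, less where a joint would pass 70% of its speed; a pose out of reach is approached as far as the arm can. A call with a gripper value outside its range is refused whole. The fingers move at their own pace and stop on an object; the grip force is fixed at half the most. Time passes only in rows, so rows that do not move let the fingers close. It gives the time, the measured TCP pose, the force and the opening at its end, in the units of the state.
- monitor.get_obs(): the state, without advancing time (a new reading comes with each control period).
- imaging.camera(name): name is "scene" or "top" or "wrist"; returns a dict with "img" (400x640x3 uint8, red, green, blue), "vfov" (degrees; the focal length in pixels is half the picture's height over the tangent of half this angle, whatever the lens; pixels are square), "cx", "cy" (the principal point, pixels), "origin" and "orientation" of the camera in the world. Camera axes: x right, y down, z forward; pixel columns grow to the right and rows downward; lengths in m; the calibration is good to about 2 mm. A picture is of the moment at which its call begins. There is no depth.
- order.hand_in(): hands the job in, once; it reports no verdict.
Trained networks look in the newest picture that a camera, given by its name, has taken for a name from the list of things; names that differ only in an ending like _2 or _b are one class to them, and where a whole thing is asked for, a point or a joint stands for the part that bears it (a point fixed in the world has none). Each returns a list of dicts, best first, with "confidence" (0 to 1); they miss things now and then, are a little off and sometimes report something else, mostly with a low value. They report only what shows in the picture. A call takes as long as a camera call. They do not tell look-alikes from the thing itself.
- spotter.recognise(camera, thing): "at" ([x, y, z] in m, in the coordinates of the camera as it stood for that picture, good to about 4 mm: the middle of the surface that is visible of it).
- spotter.tip_of(camera, thing): "at" ([x, y, z] in m, in the coordinates of the camera as it stood for that picture, good to about 4 mm: a listed point, or the origin of a listed thing).
The state is a dict: "time_s": time; "q": joint angles; "dq": joint speeds; "joint_efforts": joint torques, N m; "eef_pos": TCP position; "eef_rot": TCP orientation; "wrist_force": force on the tool from outside, world axes, zero at the start; "torque": the same for the moment, N m; "opening": opening from 0.0 (shut) to 1.0 (fully open).
Only numpy, scipy, OpenCV 4.12 (cv2) and the standard library are available. Lean on these libraries where they do the work, as an engineer would, in place of code of your own. Each camera call takes 0.05 s, during which the arm holds its last target. There are 200 camera calls.

## Working session

There is one attempt and no reset: what is moved stays moved. The work goes in short steps, Python scripts to look and compute and a shell command to move; the robot and the scene stay as the last step left them, time stands still between calls to the robot, and variables do not carry over. Pictures are saved under pics/ and viewed, about 12 in all and at most 16, crops included, and the job is handed in when it is done.

```bash
ls; mkdir -p pics; cat > h.py <<'E'
import numpy as np, cv2
from bench import monitor, imaging, order, spotter, ctrl
from scipy.spatial.transform import Rotation as R
def rot(q): return R.from_quat([q[1],q[2],q[3],q[0]]).as_matrix()
def cam(n,save=None):
    c=imaging.camera(n)
    if save: cv2.imwrite('pics/'+save+'.png',c['img'][:,:,::-1])
    c['R']=rot(c['orientation']); c['f']=200/np.tan(np.radians(c['vfov'])/2); c['o']=np.array(c['origin']); return c
def w(c,p): return c['o']+c['R']@np.array(p)
def ray(c,u,v,z):
    d=c['R']@np.array([(u-c['cx'])/c['f'],(v-c['cy'])/c['f'],1]); return c['o']+d*(z-c['o'][2])/d[2]
def proj(c,P):
    p=c['R'].T@(np.array(P)-c['o']); return c['cx']+c['f']*p[0]/p[2], c['cy']+c['f']*p[1]/p[2]
E
python3 - <<'E'
from h import *
np.set_printoptions(precision=4,suppress=True)
for n in('top','scene'):
    c=cam(n,n+'0'); print(n,c['o'],c['R'].tolist(),c['f'],c['cx'],c['cy'])
    for t in ['red_block','blue_block','green_block','violet_block','gold_block','tray1','seat','tape','mug','offcut']:
        for r in spotter.tip_of(n,t): print(t,round(r['confidence'],2),w(c,r['at']),np.round(proj(c,w(c,r['at']))))
o=monitor.get_obs(); print(o)
E
```

```text
pics
top [0.3864 0.0892 1.3636] [[0.024985504143280234, -0.9963508707077003, 0.08161290965719817], [-0.9996788494387464, -0.025247604128652824, -0.0021809334211068815], [0.004233505347887821, -0.08153220790442693, -0.9966617161839312]] 409.78242079927355 318.9488849744343 195.0795667993945
red_block 0.72 [ 0.5524  0.093  -0.0036] [317. 179.]
red_block 0.66 [ 0.7788 -0.066  -0.0038] [366. 114.]
red_block 0.65 [ 0.3293 -0.1594  0.0007] [392. 248.]
red_block 0.63 [0.5542 0.2492 0.0114] [270. 177.]
blue_block 0.64 [ 0.1891 -0.2963  0.0011] [433. 292.]
blue_block 0.57 [ 0.4481 -0.0816  0.0021] [369. 211.]
blue_block 0.49 [ 0.4102  0.0406 -0.0046] [332. 222.]
blue_block 0.25 [ 0.5515  0.0929 -0.0014] [317. 179.]
green_block 0.56 [ 0.6284 -0.1103 -0.0013] [378. 158.]
violet_block 0.88 [ 0.4637 -0.3247  0.0013] [442. 208.]
violet_block 0.7 [0.5515 0.2798 0.0084] [261. 177.]
tray1 0.91 [ 0.5964 -0.2497  0.0019] [420. 168.]
tray1 0.84 [ 0.623  -0.1121 -0.0043] [379. 160.]
tray1 0.71 [ 0.4494 -0.0765 -0.0038] [367. 211.]
tray1 0.66 [ 0.4685 -0.326  -0.0016] [442. 207.]
tray1 0.61 [0.5544 0.2499
[... 1104 characters left out ...]

tray1 0.61 [ 0.4681 -0.3226  0.0005] [166. 212.]
tray1 0.58 [ 0.3367  0.2596 -0.0013] [366. 165.]
seat 0.64 [0.5504 0.2775 0.019 ] [391. 205.]
mug 0.75 [0.5821 0.4994 0.0041] [473. 209.]
offcut 0.72 [ 0.7787 -0.0698  0.0071] [269. 290.]
{'time_s': 1.1, 'q': array([ 0.9437,  0.1808,  1.607 ,  0.    ,  1.3537, -0.2063]), 'dq': array([ 0.0004,  0.0016, -0.0009,  0.0007,  0.0014,  0.001 ]), 'joint_efforts': array([ -0.0014, -44.4858, -35.1678,  -0.0004,   0.001 ,  -0.    ]), 'eef_pos': array([0.2349, 0.5249, 0.2313]), 'eef_rot': array([0.    , 0.2088, 0.978 , 0.    ]), 'wrist_force': array([-0.3528, -0.3876,  0.316 ]), 'torque': array([-0.0064, -0.0035,  0.0373]), 'opening': 0.9971261009795473}
```

View pics/top0.png

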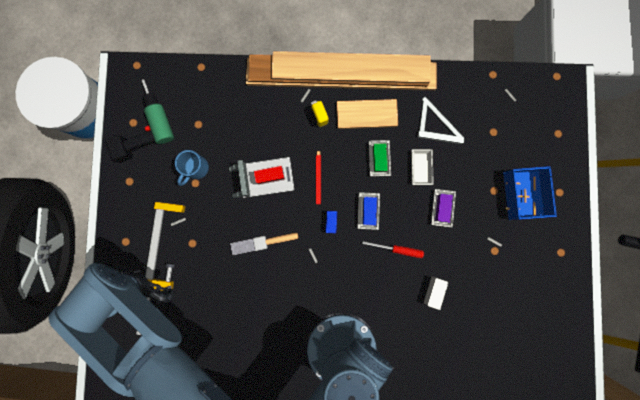

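View pics/scene0.png

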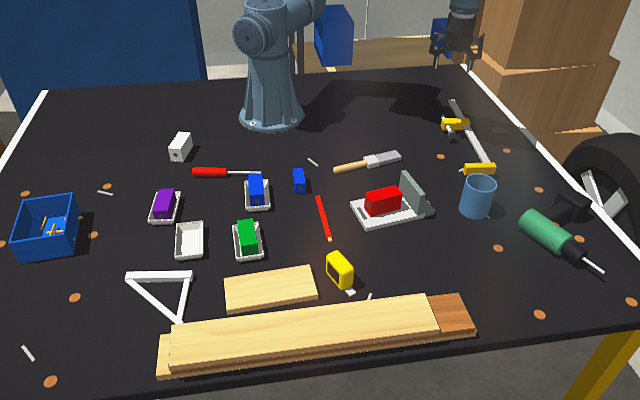

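Top view: red sits on the plate at (268,174) with the upright to its left, towards +y. The trays hold blue at (369,210), green at (380,158) and violet at (443,208), and the one at (422,167) is empty. Gold is absent. The small blue piece at (331,222) and the white one are decoys. I'll move the wrist camera above the plate next.

```bash
python3 -m pendant '[[[40,-35,15,-8,85],[40,-35,15,-8,85],[40,-35,15,-8,85],[40,-35,15,-8,85],[40,-35,15,-8,85],[40,-35,15,-8,85],[40,-35,15,-8,85],[30,-30,15,-6,85]]]'
cat >> h.py <<'E'
np.set_printoptions(precision=4,suppress=True)
def mask(c,col):
    h=cv2.cvtColor(c['img'],cv2.COLOR_RGB2HSV).astype(int); H,S,V=h[...,0],h[...,1],h[...,2]
    return {'red':((H<8)|(H>172))&(S>140)&(V>60),'blue':(H>105)&(H<128)&(S>130)&(V>50),'green':(H>45)&(H<85)&(S>120)&(V>40),
     'violet':(H>128)&(H<160)&(S>90)&(V>40),'white':(S<45)&(V>140)}[col].astype(np.uint8)
E
python3 - <<'E'
from h import *
c=cam('wrist','w1'); print(c['o'],c['R'].tolist(),c['f'],c['cx'],c['cy'])
for t in ['red_block','seat']:
    for r in spotter.tip_of('wrist',t): print(t,round(r['confidence'],2),w(c,r['at']),np.round(proj(c,w(c,r['at']))))
E
```

```text
time_s: 2.1
eef_pos: [0.5463, 0.2482, 0.3517]
eef_rot: [0.0, 0.684, 0.729, 0.0]
wrist_force: [0.8, -0.4, -0.4]
opening: 1.0
[0.5419 0.3287 0.4943] [[0.9980324636557198, 0.0595578729446572, 0.019597480950427737], [0.06269921114918374, -0.947518170064106, -0.3134934230883292], [-0.00010203217326490432, 0.31410535998081307, -0.9493881252789924]] 359.3759137758211 312.5135510325716 195.83716970461313
red_block 0.93 [0.5607 0.2533 0.015 ] [323. 137.]
seat 0.65 [0.557  0.2808 0.0139] [322. 116.]
```

View pics/w1.png

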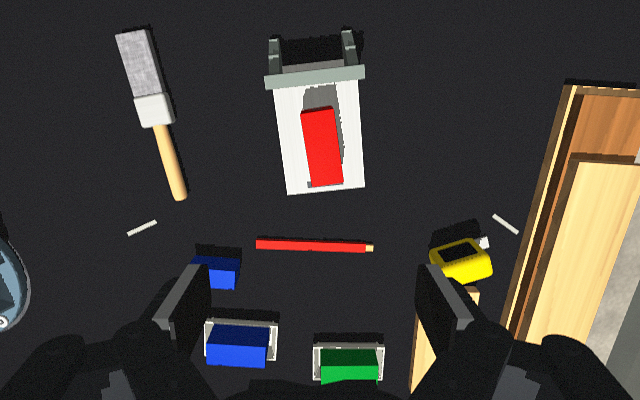

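Wrist view: the bed spans about (273,88) to (365,187), the upright face is along v≈85, and red's top face runs (303,108) to (342,185). Next I'll measure by projecting the top faces onto known planes.

```bash
cat >> h.py <<'E'
def face(c,col,z,near=None,thr=None,rad=0.08):
    "top-face rectangle of a colour at height z: centre, size, long-axis angle"
    m=mask(c,col); 
    if near is not None:
        u,v=proj(c,[*near,z]); rp=rad*c['f']/abs(c['o'][2]-z); yy,xx=np.mgrid[:400,:640]; m=m*((np.hypot(xx-u,yy-v)<rp))
    m=m.astype(np.uint8); V=c['img'].max(2); vals=V[m>0]
    if thr is None: thr,_=cv2.threshold(vals.reshape(-1,1),0,255,cv2.THRESH_OTSU)
    t=cv2.morphologyEx((m>0).astype(np.uint8)*(V>thr).astype(np.uint8),cv2.MORPH_OPEN,np.ones((3,3),np.uint8))
    n,l,s,_=cv2.connectedComponentsWithStats(t); k=1+np.argmax(s[1:,4]); t=(l==k)
    vv,uu=np.nonzero(t); P=np.array([ray(c,a,b,z)[:2] for a,b in zip(uu,vv)])
    ctr=P.mean(0); C=np.cov(P.T); ev,E=np.linalg.eigh(C); a=np.degrees(np.arctan2(E[1,1],E[0,1]))%180
    return ctr*1000, np.sqrt(12*ev[::-1])*1000, a, thr, len(P)
E
python3 - <<'E'
from h import *
c=cam('wrist')
print('red',face(c,'red',.069,near=(.557,.25)))
print('blue',face(c,'blue',.053,near=(.448,-.08)),'green',face(c,'green',.048,near=(.626,-.113)))
# plate bed edges
g=c['img'].mean(2)
def edge(p0,p1,n,s=40):
    # subpixel: along line p0->p1 sample perpendicular profiles, find max gradient
    p0,p1=np.array(p0,float),np.array(p1,float); d=(p1-p0)/np.linalg.norm(p1-p0); q=np.array([-d[1],d[0]]); out=[]
    for t in np.linspace(.08,.92,s):
        b=p0+t*(p1-p0); k=np.arange(-6,6.01,.25); X=b+k[:,None]*q
        pr=cv2.remap(cv2.GaussianBlur(g,(0,0),.8).astype(np.float32),X[:,0].astype(np.float32)[None],X[:,1].astype(np.float32)[None],cv2.INTER_LINEAR)[0]
        gr=np.abs(np.gradient(pr)); i=gr.argmax(); out.append(X[i])
    return np.array(out)
def line(pts,z):
    P=np.array([ray(c,*p,z)[:2] for p in pts]); l=cv2.fitLine(P.astype(np.float32)*1000,cv2.DIST_HUBER,0,.01,.01).ravel(); return l[2:],l[:2],np.degrees(np.arctan2(l[1],l[0]))%180
for n,a,b,z in [('front',(288,194),(364,187),.014),('left',(274,95),(287,190),.014),('right',(360,85),(365,183),.014),('uprTopNear',(266,78),(364,68),.084),('uprBase',(268,88),(300,85),.014),('uprBase2',(335,80),(362,78),.014)]:
    e=edge(a,b,n); print(n,line(e,z),e[0],e[-1])
i=cv2.resize(c['img'][20:210,230:400,::-1],None,fx=4,fy=3.1,interpolation=cv2.INTER_CUBIC); i=cv2.resize(c['img'][25:205,240:390,::-1],None,fx=3.3,fy=3.3,interpolation=cv2.INTER_CUBIC); cv2.imwrite('pics/w1c.png',i)
E
```

```text
red (array([558.0331, 249.4004]), array([89.469 , 39.2415]), np.float64(102.67858097365611), 169.0, 2439)
blue (array([450.4075, -78.8523]), array([88.3391, 39.6937]), np.float64(179.29172747919145), 158.0, 1236) green (array([ 623.18  , -105.9096]), array([91.4884, 29.0279]), np.float64(7.748757447870901), 123.0, 824)
front (array([573.2977, 179.2081], dtype=float32), array([0.9855, 0.1696], dtype=float32), np.float32(9.766936)) [294.1946 194.6847] [357.92 187.56]
left (array([503.824 , 237.5369], dtype=float32), array([ 0.1714, -0.9852], dtype=float32), np.float32(99.86953)) [273.5539 102.8034] [284.7215 182.5695]
right (array([611.4228, 257.2389], dtype=float32), array([ 0.1692, -0.9856], dtype=float32), np.float32(99.742966)) [357.6536  92.9801] [363.3516 175.2237]
uprTopNear (array([545.246 , 336.4982], dtype=float32), array([0.9852, 0.1715], dtype=float32), np.float32(9.873618)) [273.5608  74.4642] [355.7286  64.572 ]
uprBase (array([509.6711, 314.0522], dtype=float32), array([0.9859, 0.1675], dtype=float32), np.float32(9.640426)) [270.7     89.2535] [297.4633  85.4889]
uprBase2 (array([590.6986, 328.4091], dtype=float32), array([0.9834, 0.1812], dtype=float32), np.float32(10.442485)) [337.2708  81.3359] [359.9508  79.6559]
```

View pics/w1c.png

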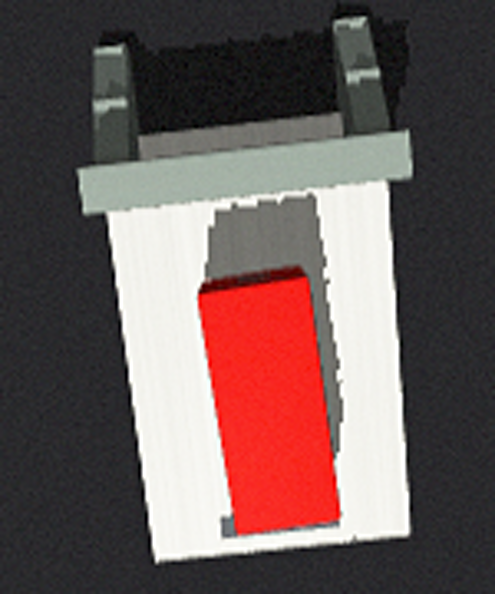

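```bash
python3 -m pendant '[[[12,1,-40,9,85],[0,0,-60,0,85],[0,0,-60,0,85],[0,0,-60,0,85],[0,0,-60,0,85],[0,0,-36,0,85],[0,0,0,0,85]]]'; python3 -m pendant '[[[0,0,0,0,0],[0,0,0,0,0],[0,0,0,0,0],[0,0,0,0,0],[0,0,0,0,0]]]'
```

```text
time_s: 3.18
eef_pos: [0.5525, 0.2513, 0.0316]
eef_rot: [-0.003, 0.622, 0.783, -0.003]
wrist_force: [-0.2, 0.5, 0.8]
opening: 0.993
time_s: 3.8
eef_pos: [0.5582, 0.2514, 0.0377]
eef_rot: [0.001, 0.623, 0.782, 0.001]
wrist_force: [-1.3, -0.0, 7.7]
opening: 0.458
```

```bash
python3 -m pendant '[[[-1.3,5,0,-1.5,0],[-1.2,6,0,-1.6,0],[-1.2,6,0,0,0],[-0.7,5,0,0,0],[0,0,0,0,0]]]'; python3 -m pendant '[[[-0.3,2,0,0,0],[-0.3,2,0,0,0],[0,0,0,0,0]]]';python3 -m pendant '[[[-0.2,1,0,0,0],[-0.2,1,0,0,0],[0,0,0,0,0]]]'
```

```text
time_s: 4.42
eef_pos: [0.5548, 0.2723, 0.0378]
eef_rot: [0.002, 0.644, 0.765, 0.001]
wrist_force: [1.7, -4.1, 6.1]
opening: 0.459
time_s: 4.8
eef_pos: [0.5543, 0.2757, 0.0378]
eef_rot: [0.002, 0.644, 0.765, 0.001]
wrist_force: [0.8, -6.7, 5.8]
opening: 0.457
time_s: 5.18
eef_pos: [0.554, 0.2776, 0.0378]
eef_rot: [0.002, 0.644, 0.765, 0.001]
wrist_force: [1.6, -6.4, 6.3]
opening: 0.456
```

```bash
for i in 1 2 ; do :; done; python3 -m pendant '[[[-0.2,1,0,0,0],[0,0,0,0,0]]]';python3 -m pendant '[[[-0.2,1,0,0,0],[0,0,0,0,0]]]';python3 -m pendant '[[[-0.2,1,0,0,0],[0,0,0,0,0]]]'
```

```text
time_s: 5.42
eef_pos: [0.5538, 0.2786, 0.0378]
eef_rot: [0.002, 0.644, 0.765, 0.001]
wrist_force: [2.9, -7.2, 5.5]
opening: 0.456
time_s: 5.68
eef_pos: [0.5536, 0.2796, 0.0378]
eef_rot: [0.002, 0.644, 0.765, 0.001]
wrist_force: [2.3, -7.6, 5.9]
opening: 0.459
time_s: 5.92
eef_pos: [0.5534, 0.2806, 0.0378]
eef_rot: [0.002, 0.644, 0.765, 0.001]
wrist_force: [1.8, -7.2, 5.9]
opening: 0.459
```

```bash
python3 -m pendant '[[[-0.2,1,0,0,0],[0,0,0,0,0]]]';python3 -m pendant '[[[-0.2,1,0,0,0],[0,0,0,0,0]]]';python3 -m pendant '[[[-0.2,1,0,0,0],[0,0,0,0,0]]]'
python3 - <<'E'
from h import *
c=cam('wrist'); 
cv2.imwrite('pics/w2.png',cv2.resize(c['img'][:,:,::-1],None,fx=1,fy=1))
E
```

```text
time_s: 6.18
eef_pos: [0.5533, 0.2808, 0.0378]
eef_rot: [0.003, 0.644, 0.765, 0.001]
wrist_force: [2.9, -9.8, 6.1]
opening: 0.459
time_s: 6.42
eef_pos: [0.5534, 0.2809, 0.0378]
eef_rot: [0.003, 0.644, 0.765, 0.0]
wrist_force: [2.9, -14.4, 7.3]
opening: 0.454
time_s: 6.68
eef_pos: [0.5534, 0.2809, 0.0378]
eef_rot: [0.003, 0.644, 0.765, -0.001]
wrist_force: [2.9, -19.4, 8.0]
opening: 0.458
```

View pics/w2.png

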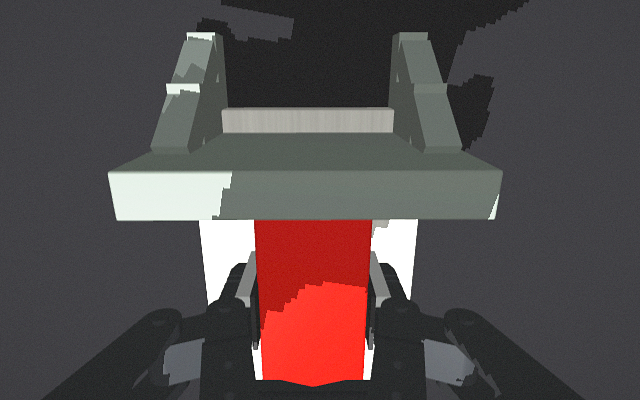

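Red is home: contact force rose to 19 N and the image shows its end against the upright. I'll release, rise and measure it relative to the bed.

```bash
python3 -m pendant '[[[0.3,-2,0,0,0],[0,0,0,0,0],[0,0,0,0,85],[0,0,0,0,85],[0,0,0,0,85],[0,-0.5,50,0,85],[0,0,60,0,85],[0,-40,60,0,85]]]'; python3 -m pendant '[[[0,-20,50,0,85],[0,0,40,0,85],[0,0,0,0,85]]]'
cat >> h.py <<'E'
def edge(c,a,b,z,s=60):
    g=cv2.GaussianBlur(c['img'].mean(2),(0,0),.8).astype(np.float32); p0=np.array(proj(c,[*a,z]));p1=np.array(proj(c,[*b,z])); d=(p1-p0)/np.linalg.norm(p1-p0); q=np.array([-d[1],d[0]]); P=[]
    for t in np.linspace(.08,.92,s):
        X=(p0+t*(p1-p0)+np.arange(-6,6.01,.25)[:,None]*q).astype(np.float32)
        pr=cv2.remap(g,X[:,:1],X[:,1:],cv2.INTER_LINEAR).ravel(); P.append(ray(c,*X[np.abs(np.gradient(pr)).argmax()],z)[:2]*1000)
    l=cv2.fitLine(np.array(P,np.float32),cv2.DIST_HUBER,0,.01,.01).ravel(); return l[2:],np.degrees(np.arctan2(l[1],l[0]))%180
U=np.array([-.1702,.9854]);N=np.array([.9854,.1702])
E
python3 - <<'E'
from h import *
c=cam('wrist'); f=face(c,'red',.069,near=(.553,.28)); print(f,f[0]@U,f[0]@N)
S=np.array([552.5,276.6])
for s in(-1,1):
    p,a=edge(c,(S+s*55*N-85*U)/1000,(S+s*55*N+30*U)/1000,.014); print(p@N,a)
E
```

```text
time_s: 7.72
eef_pos: [0.5505, 0.2492, 0.1996]
eef_rot: [0.0, 0.643, 0.766, 0.001]
wrist_force: [1.0, -0.2, 0.9]
opening: 0.996
time_s: 8.1
eef_pos: [0.5525, 0.2281, 0.292]
eef_rot: [0.002, 0.644, 0.765, 0.003]
wrist_force: [0.4, -0.1, 0.4]
opening: 0.993
(array([554.0784, 278.9249]), array([89.2395, 39.4146]), np.float64(99.42251013454513), 186.0, 3651) 180.5484122686916 593.4618755680812
536.7729259277344 99.87333
646.2464488677979 99.81824
```

```bash
python3 -m pendant '[[[1.5,50,0,0,85],[0,0,-62,0,85],[0,0,-62,0,85],[0,0,-62,0,85],[0,0,-66,0,85],[0,0,0,0,0],[0,0,0,0,0],[0,0,0,0,0]]]'; python3 -m pendant '[[[0,0,0,0,0],[-0.9,-0.1,0,0,0],[-0.9,-0.1,0,0,0],[-0.3,1.5,0,0,0],[0,0,0,0,0],[0,0,0,0,0]]]'
```

```text
time_s: 9.15
eef_pos: [0.5542, 0.2785, 0.0423]
eef_rot: [0.001, 0.644, 0.765, 0.002]
wrist_force: [1.6, 1.0, -4.0]
opening: 0.456
time_s: 9.9
eef_pos: [0.5539, 0.2785, 0.042]
eef_rot: [0.003, 0.644, 0.765, 0.003]
wrist_force: [5.1, -3.8, 6.1]
opening: 0.46
```

```bash
python3 -m pendant '[[[-0.8,-0.1,0,0,0],[0,0,0,0,0]]]'; python3 -m pendant '[[[-0.7,-0.1,0,0,0],[0,0,0,0,0]]]'; python3 -m pendant '[[[-0.3,1.5,0,0,0],[-0.2,1,0,0,0],[0,0,0,0,0]]]'
```

```text
time_s: 10.15
eef_pos: [0.5538, 0.2785, 0.0422]
eef_rot: [0.003, 0.644, 0.765, 0.003]
wrist_force: [8.5, -3.0, 4.7]
opening: 0.459
time_s: 10.4
eef_pos: [0.5535, 0.2785, 0.0422]
eef_rot: [0.004, 0.644, 0.765, 0.004]
wrist_force: [8.9, -3.8, 4.2]
opening: 0.46
time_s: 10.78
eef_pos: [0.5535, 0.2785, 0.0422]
eef_rot: [0.005, 0.644, 0.765, 0.002]
wrist_force: [8.9, -13.2, 5.2]
opening: 0.455
```

```bash
python3 -m pendant '[[[-0.7,-1.6,0,0,0],[-0.8,0,0,0,0],[0,0,0,0,0]]]'; python3 -m pendant '[[[-0.2,1.2,0,0,0],[0,0,0,0,0]]]';  python3 -m pendant '[[[0.9,-1,0,0,0],[0,0,0,0,85],[0,0,0,0,85],[0,0,0,0,85],[0,0,60,0,85],[-40,-60,60,0,85],[-62,-60,60,0,85],[0,-60,20,0,85]]]'
```

```text
time_s: 11.15
eef_pos: [0.5524, 0.2783, 0.0422]
eef_rot: [0.005, 0.645, 0.764, 0.004]
wrist_force: [11.7, -8.5, 2.3]
opening: 0.458
time_s: 11.4
eef_pos: [0.5524, 0.2783, 0.0422]
eef_rot: [0.005, 0.645, 0.765, 0.003]
wrist_force: [11.2, -12.7, 3.9]
opening: 0.46
time_s: 12.4
eef_pos: [0.4819, 0.1455, 0.1959]
eef_rot: [0.0, 0.643, 0.766, 0.001]
wrist_force: [1.6, -1.7, 0.1]
opening: 0.999
```

```bash
python3 -m pendant '[[[-4,-28,16,9.9,85],[-4,-28,16,9.9,85],[-4,-28,16,9.9,85],[-4,-28,16,9.9,85],[-4,-28,16,9.9,85],[-4,-28,10,9.9,85],[-4,-28,10,9.9,85],[-4,-28,0,9.9,85]]]'; python3 - <<'E'
from h import *
c=cam('wrist'); print(face(c,'blue',.053,near=(.45,-.079)))
c=cam('top'); print(face(c,'red',.069,near=(.553,.28),rad=.06)); print(face(c,'blue',.053,near=(.45,-.079)),face(c,'green',.048,near=(.626,-.11)),face(c,'violet',.043,near=(.464,-.32)))
o=monitor.get_obs(); print(o['eef_pos'],o['eef_rot'],o['q'])
E
```

```text
time_s: 13.4
eef_pos: [0.4517, -0.0797, 0.295]
eef_rot: [0.001, 0.006, 1.0, -0.0]
wrist_force: [-1.1, 0.1, 0.1]
opening: 0.995
(array([448.3589, -79.5325]), array([89.1862, 38.7769]), np.float64(178.28351081981597), 173.0, 2897)
(array([550.8133, 280.4413]), array([88.6052, 37.3812]), np.float64(103.19936125176724), 160.0, 326)Traceback (most recent call last):
  File "<stdin>", line 3, in <module>
  File "h.py", line 27, in face
    n,l,s,_=cv2.connectedComponentsWithStats(t); k=1+np.argmax(s[1:,4]); t=(l==k)
                                                     ~~~~~~~~~^^^^^^^^^
    return _wrapfunc(a, 'argmax', axis=axis, out=out, **kwds)
    return bound(*args, **kwds)
ValueError: attempt to get argmax of an empty sequence
```

```bash
python3 -m pendant '[[[-3.3,0.2,-50,-1,85],[0,0,-60,0,85],[0,0,-60,0,85],[0,0,-60,0,85],[0,0,-40,0,85],[0,0,-5,0,70],[0,0,0,0,55],[0,0,0,0,55]]]'; python3 -m pendant '[[[0,0,0,0,0],[0,0,0,0,0],[0,0,0,0,0],[0,0,0,0,0]]]'
```

```text
time_s: 14.5
eef_pos: [0.45, -0.0794, 0.0212]
eef_rot: [0.002, 0.018, 1.0, -0.001]
wrist_force: [0.4, 0.1, 0.9]
opening: 0.643
time_s: 15.0
eef_pos: [0.4498, -0.0796, 0.0211]
eef_rot: [0.002, 0.018, 1.0, -0.001]
wrist_force: [-1.8, 0.1, 7.2]
opening: 0.459
```

```bash
python3 -m pendant '[[[0,0,20,0,0],[0,0,40,0,0],[0,0,60,0,0],[0,0,40,0,0],[0,0,0,0,0]]]'; python3 -m pendant '[[[14,39,0,-9.8,0],[14,39,0,-9.8,0],[14,39,0,-9.8,0],[14,39,0,-9.8,0],[14,39,0,-9.8,0],[14,39,0,-9.8,0],[14,38,0,-9.7,0],[13,38,0,-9.6,0]]]'; python3 -m pendant '[[[0,0,0,0,0],[0,0,0,0,0]]]'; python3 - <<'E'
from h import *
c=cam('wrist','w3'); c=cam('scene'); cv2.imwrite('pics/s3.png',cv2.resize(c['img'][100:300,250:530,::-1],None,fx=2.5,fy=2.5))
E
```

```text
time_s: 15.62
eef_pos: [0.4505, -0.0798, 0.183]
eef_rot: [0.004, 0.018, 1.0, -0.002]
wrist_force: [0.1, 0.6, -4.0]
opening: 0.46
time_s: 16.62
eef_pos: [0.5581, 0.2321, 0.1763]
eef_rot: [-0.001, 0.646, 0.764, -0.002]
wrist_force: [0.4, 0.3, -4.7]
opening: 0.459
time_s: 16.88
eef_pos: [0.5579, 0.2307, 0.1769]
eef_rot: [-0.001, 0.643, 0.766, -0.002]
wrist_force: [-0.1, -0.6, -4.5]
opening: 0.46
```

View pics/w3.png

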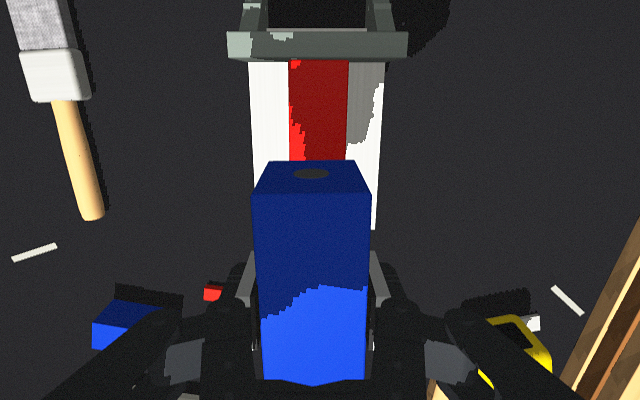

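```bash
python3 -m pendant '[[[2.7,0.5,-30,-0.2,0],[0,0,-40,0,0],[0,0,-15,0,0],[0,0,0,0,0]]]'; python3 -m pendant '[[[0,0,-2,0,0],[0,0,-1.5,0,0],[0,0,0,0,0]]]';  python3 -m pendant '[[[0,0,-1.5,0,0],[0,0,0,0,0]]]'
```

```text
time_s: 17.48
eef_pos: [0.5612, 0.2309, 0.0933]
eef_rot: [-0.001, 0.645, 0.764, -0.001]
wrist_force: [1.0, 0.3, -3.5]
opening: 0.461
time_s: 17.85
eef_pos: [0.5625, 0.2318, 0.0916]
eef_rot: [0.0, 0.645, 0.764, 0.001]
wrist_force: [-0.7, 0.7, -3.8]
opening: 0.461
time_s: 18.1
eef_pos: [0.562, 0.2317, 0.0892]
eef_rot: [-0.0, 0.645, 0.764, -0.0]
wrist_force: [-0.1, 0.1, -4.2]
opening: 0.462
```

```bash
python3 -m pendant '[[[-1.4,-0.3,-1,0,0],[0,0,-0.7,0,0],[0,0,0,0,0]]]'; python3 -m pendant '[[[0,0,-0.7,0,0],[0,0,0,0,0]]]';  python3 -m pendant '[[[0,0,-0.7,0,0],[0,0,0,0,0]]]'
```

```text
time_s: 18.48
eef_pos: [0.5605, 0.2313, 0.0874]
eef_rot: [-0.0, 0.645, 0.764, -0.0]
wrist_force: [-0.5, 0.8, -4.0]
opening: 0.462
time_s: 18.73
eef_pos: [0.5607, 0.2314, 0.0872]
eef_rot: [0.0, 0.645, 0.764, 0.0]
wrist_force: [-1.9, -1.0, -1.0]
opening: 0.461
time_s: 18.98
eef_pos: [0.5608, 0.2314, 0.0871]
eef_rot: [0.0, 0.645, 0.764, 0.0]
wrist_force: [-4.5, -2.1, 5.0]
opening: 0.459
```

```bash
python3 -m pendant '[[[-1,5.9,0,0,0],[-1,5.9,0,0,0],[-1,5.9,0,0,0],[0,0,0,0,0]]]'; python3 -m pendant '[[[-1,5.9,0,0,0],[-1,5.9,0,0,0],[-1,5.9,0,0,0],[0,0,0,0,0]]]';  python3 -m pendant '[[[-0.5,3,0,0,0],[-0.2,1.5,0,0,0],[0,0,0,0,0]]]'; python3 -m pendant '[[[-0.3,1.5,0,0,0],[0,0,0,0,0]]]'
```

```text
time_s: 19.48
eef_pos: [0.5589, 0.2494, 0.0872]
eef_rot: [0.001, 0.645, 0.764, 0.001]
wrist_force: [1.8, -1.8, 5.6]
opening: 0.458
time_s: 19.98
eef_pos: [0.5558, 0.2667, 0.0872]
eef_rot: [0.001, 0.645, 0.764, 0.001]
wrist_force: [1.0, -3.9, 5.4]
opening: 0.46
time_s: 20.35
eef_pos: [0.5552, 0.2706, 0.0872]
eef_rot: [0.001, 0.645, 0.764, 0.0]
wrist_force: [0.2, -5.7, 6.0]
opening: 0.458
time_s: 20.6
eef_pos: [0.555, 0.272, 0.0872]
eef_rot: [0.001, 0.645, 0.764, 0.0]
wrist_force: [0.7, -6.4, 7.6]
opening: 0.458
```

```bash
python3 -m pendant '[[[-0.9,1.5,0,0,0],[-0.8,1.5,0,0,0],[0,0,0,0,0]]]'; python3 -m pendant '[[[-0.5,1.5,0,0,0],[0,0,0,0,0]]]';  python3 -m pendant '[[[-0.2,1.5,0,0,0],[0,0,0,0,0]]]'; python3 -m pendant '[[[-0.2,1.2,0,0,0],[0,0,0,0,0]]]'
```

```text
time_s: 20.98
eef_pos: [0.5535, 0.2753, 0.0872]
eef_rot: [0.001, 0.645, 0.764, 0.001]
wrist_force: [2.6, -4.8, 5.3]
opening: 0.46
time_s: 21.22
eef_pos: [0.553, 0.2767, 0.0872]
eef_rot: [0.001, 0.645, 0.764, 0.001]
wrist_force: [1.2, -5.3, 5.8]
opening: 0.459
time_s: 21.48
eef_pos: [0.5529, 0.2772, 0.0872]
eef_rot: [0.002, 0.645, 0.764, 0.0]
wrist_force: [0.8, -9.4, 7.4]
opening: 0.458
time_s: 21.72
eef_pos: [0.5528, 0.2772, 0.0872]
eef_rot: [0.002, 0.645, 0.764, -0.001]
wrist_force: [1.8, -14.5, 7.7]
opening: 0.458
```

```bash
python3 -m pendant '[[[0.3,-1.5,0,0,0],[0,0,0,0,0],[0,0,0,0,85],[0,0,0,0,85],[0,0,0,0,85],[0,0,50,0,85],[0,-30,60,0,85],[0,-30,60,0,85]]]'; python3 -m pendant '[[[10,-42,20,10,85],[10,-42,20,10,85],[9,-42,0,10,85],[9,-42,0,10,85],[9,-42,0,10,85],[9,-42,0,10,85],[9,-42,0,10,85],[8,-36,0,10,85]]]'; python3 - <<'E'
from h import *
c=cam('wrist','w4'); print(face(c,'green',.048,near=(.626,-.113)))
o=monitor.get_obs(); print(o['eef_pos'],o['eef_rot'],o['q'])
E
```

```text
time_s: 22.72
eef_pos: [0.5508, 0.2224, 0.2492]
eef_rot: [-0.0, 0.644, 0.765, -0.0]
wrist_force: [0.9, -0.1, 1.3]
opening: 0.996
time_s: 23.72
eef_pos: [0.6245, -0.1087, 0.2876]
eef_rot: [-0.0, -0.0, 1.0, 0.0]
wrist_force: [1.1, 1.8, -0.6]
opening: 0.993
(array([ 624.9741, -112.1729]), array([89.008 , 38.8994]), np.float64(4.372904563787671), 127.0, 2913)
[ 0.625  -0.1133  0.2874] [ 0.     -0.0029  1.     -0.0012] [-0.3647  0.2741  1.3819 -0.0022  1.4846 -1.9412]
```

View pics/w4.png

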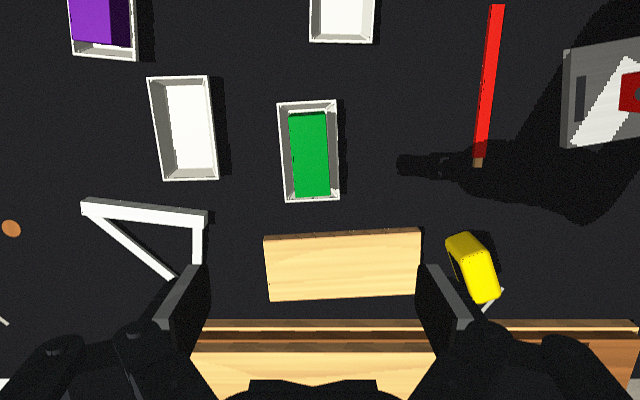

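```bash
python3 -m pendant '[[[0,1,-50,4,85],[0,0,-60,0,85],[0,0,-60,0,85],[0,0,-60,0,85],[0,0,-30,0,85],[0,0,-6,0,70],[0,0,0,0,55],[0,0,0,0,55]]]'; python3 -m pendant '[[[0,0,0,0,0],[0,0,0,0,0],[0,0,0,0,0],[0,0,0,0,0]]]'
```

```text
time_s: 24.78
eef_pos: [0.626, -0.1069, 0.0242]
eef_rot: [0.002, -0.032, 0.999, -0.001]
wrist_force: [0.2, 0.4, 0.6]
opening: 0.642
time_s: 25.28
eef_pos: [0.6264, -0.1079, 0.0247]
eef_rot: [0.002, -0.032, 0.999, -0.001]
wrist_force: [-0.8, -2.0, 7.5]
opening: 0.455
```

```bash
python3 -m pendant '[[[0,0,20,0,0],[0,0,50,0,0],[0,0,60,0,0],[0,0,50,0,0],[0,0,0,0,0]]]'; python3 -m pendant '[[[-8,42,0,-10.5,0],[-8,43,0,-10.5,0],[-8,43,0,-10.5,0],[-8,43,0,-10.5,0],[-8,43,0,-10.5,0],[-8,43,0,-10.5,0],[-9,42,0,-10.5,0],[-9,41,0,-10.4,0]]]'; python3 -m pendant '[[[0,0,0,0,0],[0,0,0,0,0],[0,0,0,0,0]]]'; python3 - <<'E'
from h import *
c=cam('wrist','w5')
E
```

```text
time_s: 25.9
eef_pos: [0.6272, -0.1071, 0.2089]
eef_rot: [0.005, -0.032, 0.999, -0.002]
wrist_force: [-0.0, 0.4, -3.5]
opening: 0.454
time_s: 26.9
eef_pos: [0.5564, 0.2348, 0.2003]
eef_rot: [-0.001, 0.646, 0.763, -0.001]
wrist_force: [0.0, 0.0, -2.9]
opening: 0.457
time_s: 27.28
eef_pos: [0.5582, 0.2324, 0.2014]
eef_rot: [-0.0, 0.644, 0.765, -0.001]
wrist_force: [0.9, -0.1, -4.2]
opening: 0.456
```

View pics/w5.png

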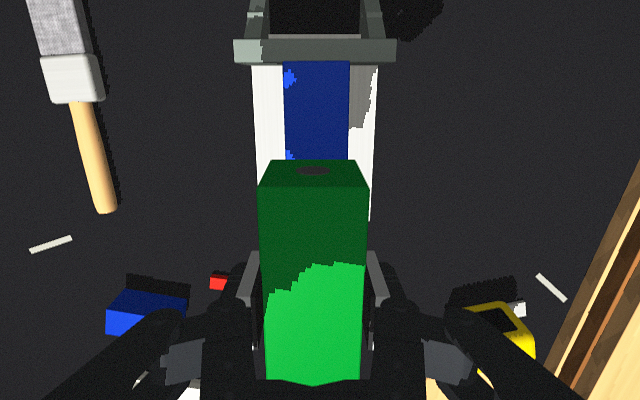

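```bash
python3 -m pendant '[[[1.5,0,-30,0,0],[0,0,-22,0,0],[0,0,-4,0,0],[0,0,0,0,0],[0,0,0,0,0]]]'; python3 -m pendant '[[[0,0,-1.2,0,0],[0,0,0,0,0],[0,0,0,0,0]]]';python3 -m pendant '[[[0,0,-1.2,0,0],[0,0,0,0,0]]]'
```

```text
time_s: 27.95
eef_pos: [0.5608, 0.2335, 0.1473]
eef_rot: [0.001, 0.644, 0.765, 0.001]
wrist_force: [0.3, 0.6, -3.8]
opening: 0.453
time_s: 28.32
eef_pos: [0.5599, 0.2336, 0.1449]
eef_rot: [0.0, 0.644, 0.765, 0.0]
wrist_force: [-0.4, -0.2, -3.4]
opening: 0.454
time_s: 28.58
eef_pos: [0.5597, 0.2335, 0.1433]
eef_rot: [-0.0, 0.644, 0.765, -0.0]
wrist_force: [-0.4, 0.8, -3.1]
opening: 0.455
```

```bash
python3 -m pendant '[[[0.4,0,-1,0,0],[0,0,-0.6,0,0],[0,0,0,0,0]]]'; python3 -m pendant '[[[0,0,-0.7,0,0],[0,0,0,0,0]]]';  python3 -m pendant '[[[0,0,-0.7,0,0],[0,0,0,0,0]]]'; python3 -m pendant '[[[0,0,-0.6,0,0],[0,0,0,0,0]]]'
```

```text
time_s: 28.95
eef_pos: [0.5602, 0.2335, 0.1418]
eef_rot: [-0.0, 0.644, 0.765, -0.0]
wrist_force: [0.1, 0.3, -4.3]
opening: 0.456
time_s: 29.2
eef_pos: [0.5602, 0.2335, 0.1412]
eef_rot: [-0.0, 0.644, 0.765, -0.0]
wrist_force: [-0.5, -0.5, -3.8]
opening: 0.459
time_s: 29.45
eef_pos: [0.5603, 0.2336, 0.1407]
eef_rot: [0.0, 0.644, 0.765, 0.0]
wrist_force: [-0.5, 0.0, -2.1]
opening: 0.456
time_s: 29.7
eef_pos: [0.5604, 0.2336, 0.1406]
eef_rot: [0.0, 0.644, 0.765, 0.0]
wrist_force: [-1.7, -0.5, 4.1]
opening: 0.454
```

```bash
python3 -m pendant '[[[-1.1,5.9,0,0,0],[-1.1,5.9,0,0,0],[-1.1,5.9,0,0,0],[0,0,0,0,0]]]'; python3 -m pendant '[[[-1.1,5.9,0,0,0],[-1.1,5.9,0,0,0],[-1,5,0,0,0],[0,0,0,0,0]]]';  python3 -m pendant '[[[-0.6,3,0,0,0],[-0.4,2,0,0,0],[0,0,0,0,0]]]'
```

```text
time_s: 30.2
eef_pos: [0.5577, 0.2518, 0.1407]
eef_rot: [0.001, 0.644, 0.765, 0.001]
wrist_force: [1.4, -2.1, 5.5]
opening: 0.452
time_s: 30.7
eef_pos: [0.5544, 0.2685, 0.1407]
eef_rot: [0.001, 0.644, 0.765, 0.001]
wrist_force: [1.6, -2.5, 6.0]
opening: 0.452
time_s: 31.08
eef_pos: [0.5535, 0.2731, 0.1407]
eef_rot: [0.001, 0.644, 0.765, 0.001]
wrist_force: [0.8, -4.4, 5.9]
opening: 0.452
```

```bash
python3 -m pendant '[[[-0.4,2.2,0,0,0],[-0.4,2,0,0,0],[0,0,0,0,0],[0,0,0,0,0]]]'; python3 - <<'E'
from h import *
c=cam('scene'); cv2.imwrite('pics/s6.png',cv2.resize(c['img'][90:260,320:500,::-1],None,fx=3.5,fy=3.5,interpolation=cv2.INTER_CUBIC))
E
```

```text
time_s: 31.58
eef_pos: [0.5527, 0.2773, 0.1407]
eef_rot: [0.001, 0.644, 0.765, 0.001]
wrist_force: [1.7, -4.8, 6.7]
opening: 0.454
```

View pics/s6.png

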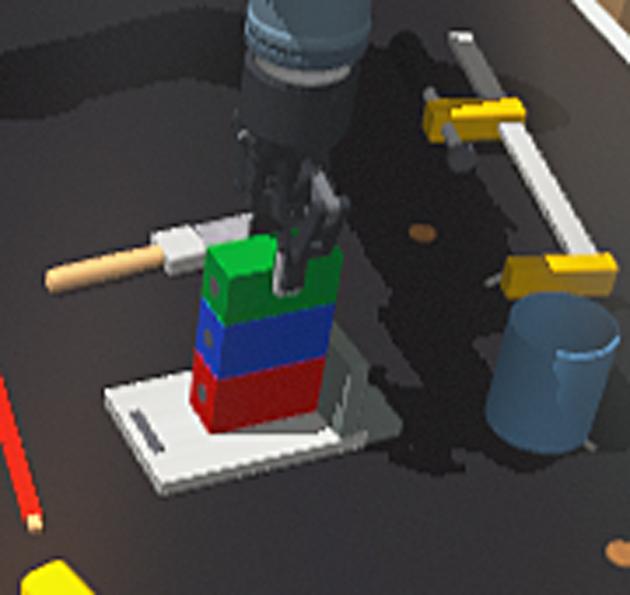

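Scene crop: the near ends of red, blue and green are flush at x≈195–215 px. I'll release and go to violet.

```bash
python3 -m pendant '[[[0,0,0,0,85],[0,0,0,0,85],[0,0,0,0,85],[0,0,60,0,85],[0,-40,60,0,85],[-10,-50,30,0,85],[-10,-50,0,5,85],[-10,-60,0,10,85]]]'; python3 -m pendant '[[[-8,-58,0,10,85],[-8,-58,0,10,85],[-8,-58,0,10,85],[-8,-58,0,10,85],[-8,-58,0,10,85],[-8,-57,0,10,85],[-8,-55,0,5,85],[0,0,0,0,85]]]';  python3 -m pendant '[[[0,0,0,0,85],[0,0,0,0,85]]]'; python3 - <<'E'
from h import *
c=cam('wrist'); print(face(c,'violet',.043,near=(.464,-.325)))
c=cam('top','t7')
for t in ['tray1']:
    for r in spotter.recognise('top',t): print(t,round(r['confidence'],2),w(c,r['at']))
o=monitor.get_obs(); print(o['eef_pos'],o['eef_rot'],o['q'])
E
```

```text
time_s: 32.62
eef_pos: [0.5223, 0.0844, 0.2825]
eef_rot: [0.001, 0.54, 0.842, 0.0]
wrist_force: [0.4, -1.4, 0.8]
opening: 0.996
time_s: 33.62
eef_pos: [0.468, -0.3069, 0.2814]
eef_rot: [-0.0, 0.028, 1.0, -0.0]
wrist_force: [0.4, 0.4, -0.6]
opening: 0.995
time_s: 33.88
eef_pos: [0.4695, -0.3022, 0.2819]
eef_rot: [0.0, 0.025, 1.0, 0.0]
wrist_force: [-0.1, 0.4, 0.1]
opening: 0.998
(array([ 464.7066, -323.4262]), array([89.1846, 38.4588]), np.float64(173.7465123732909), 132.0, 2928)
tray1 0.88 [ 0.5952 -0.2517  0.0027]
tray1 0.76 [ 0.4689 -0.3051  0.0156]
tray1 0.7 [ 0.6232 -0.1112  0.0007]
tray1 0.69 [ 0.4521 -0.0765  0.0012]
[ 0.4696 -0.3025  0.2822] [ 0.0002  0.0251  0.9997 -0.0001] [-0.7848  0.1047  1.5894  0.0001  1.4472 -2.3054]
```

```bash
python3 -m pendant '[[[-4.9,-20.9,-20,-3.4,85],[0,0,-60,0,85],[0,0,-60,0,85],[0,0,-60,0,85],[0,0,-55,0,85],[0,0,-6,0,70],[0,0,0,0,55],[0,0,0,0,55]]]'; python3 -m pendant '[[[0,0,0,0,0],[0,0,0,0,0],[0,0,0,0,0],[0,0,0,0,0]]]'
```

```text
time_s: 35.02
eef_pos: [0.4658, -0.3263, 0.0237]
eef_rot: [0.002, 0.056, 0.998, -0.002]
wrist_force: [0.1, -0.3, -0.2]
opening: 0.646
time_s: 35.52
eef_pos: [0.4657, -0.3257, 0.0237]
eef_rot: [0.002, 0.056, 0.998, -0.001]
wrist_force: [-0.1, 2.0, 6.3]
opening: 0.454
```

```bash
python3 -m pendant '[[[0,0,20,0,0],[0,0,50,0,0],[0,0,60,0,0],[0,0,60,0,0],[8,45,30,-4,0],[8,48,0,-8,0],[8,48,0,-8,0],[8,48,0,-8,0]]]'; python3 -m pendant '[[[8,48,0,-8,0],[8,48,0,-8,0],[9,48,0,-8,0],[9,48,0,-8,0],[9,48,0,-8,0],[10,48,0,-6,0],[8,42,0,0,0],[4,37,0,0,0]]]'; python3 -m pendant '[[[0,0,0,0,0],[0,0,0,0,0],[0,0,0,0,0]]]'; python3 - <<'E'
from h import *
c=cam('wrist','w7')
E
```

```text
time_s: 36.52
eef_pos: [0.496, -0.1338, 0.2424]
eef_rot: [0.001, 0.298, 0.955, -0.0]
wrist_force: [1.1, 0.4, -3.4]
opening: 0.449
time_s: 37.52
eef_pos: [0.5609, 0.2331, 0.2423]
eef_rot: [0.0, 0.645, 0.764, 0.0]
wrist_force: [0.4, 0.1, -3.9]
opening: 0.453
time_s: 37.9
eef_pos: [0.5611, 0.2304, 0.2414]
eef_rot: [0.0, 0.646, 0.764, -0.0]
wrist_force: [-0.0, -0.2, -4.5]
opening: 0.454
```

View pics/w7.png

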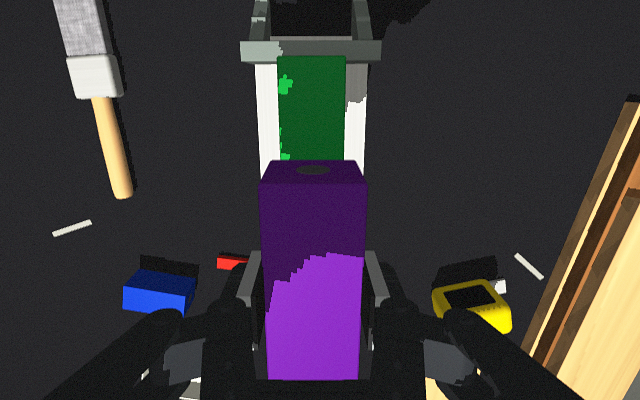

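```bash
python3 -m pendant '[[[0,2,-30,0.3,0],[0,0,-20,0,0],[0,0,-3,0,0],[0,0,0,0,0],[0,0,0,0,0]]]'; python3 -m pendant '[[[0,0,-1,0,0],[0,0,0,0,0],[0,0,0,0,0]]]';python3 -m pendant '[[[0,0,-1,0,0],[0,0,0,0,0]]]'
```

```text
time_s: 38.58
eef_pos: [0.562, 0.2336, 0.1892]
eef_rot: [0.001, 0.643, 0.766, 0.001]
wrist_force: [-0.9, -0.4, -3.5]
opening: 0.453
time_s: 38.95
eef_pos: [0.5612, 0.2335, 0.1871]
eef_rot: [0.0, 0.643, 0.766, 0.0]
wrist_force: [-0.6, 0.2, -3.6]
opening: 0.452
time_s: 39.2
eef_pos: [0.5611, 0.2335, 0.1858]
eef_rot: [-0.0, 0.643, 0.766, -0.0]
wrist_force: [0.0, -0.5, -3.6]
opening: 0.452
```

```bash
python3 -m pendant '[[[-0.5,0,-0.7,0,0],[0,0,0,0,0],[0,0,0,0,0]]]'; python3 -m pendant '[[[0,0,-0.7,0,0],[0,0,0,0,0]]]';  python3 -m pendant '[[[0,0,-0.6,0,0],[0,0,0,0,0]]]'; python3 -m pendant '[[[0,0,-0.5,0,0],[0,0,0,0,0]]]'
```

```text
time_s: 39.58
eef_pos: [0.5607, 0.2335, 0.1853]
eef_rot: [-0.0, 0.643, 0.766, 0.0]
wrist_force: [-0.1, 0.8, -4.3]
opening: 0.45
time_s: 39.83
eef_pos: [0.5608, 0.2335, 0.1847]
eef_rot: [0.0, 0.643, 0.766, 0.0]
wrist_force: [-0.6, 0.1, -2.6]
opening: 0.452
time_s: 40.08
eef_pos: [0.5609, 0.2335, 0.1847]
eef_rot: [0.0, 0.643, 0.766, 0.0]
wrist_force: [-2.1, -1.5, 2.4]
opening: 0.453
time_s: 40.33
eef_pos: [0.5611, 0.2335, 0.1847]
eef_rot: [0.0, 0.643, 0.766, 0.0]
wrist_force: [-2.5, -2.2, 5.9]
opening: 0.456
```

```bash
python3 -m pendant '[[[-1.1,5.9,0,0,0],[-1.1,5.9,0,0,0],[-1.1,5.9,0,0,0],[0,0,0,0,0]]]'; python3 -m pendant '[[[-1.1,5.9,0,0,0],[-1.1,5.9,0,0,0],[-1.1,5,0,0,0],[0,0,0,0,0]]]';  python3 -m pendant '[[[-0.8,3,0,0,0],[-0.6,3,0,0,0],[0,0,0,0,0],[0,0,0,0,0]]]'
```

```text
time_s: 40.83
eef_pos: [0.5583, 0.2517, 0.1847]
eef_rot: [0.001, 0.643, 0.766, 0.001]
wrist_force: [-0.6, -1.1, 7.8]
opening: 0.453
time_s: 41.32
eef_pos: [0.5549, 0.2688, 0.1847]
eef_rot: [0.001, 0.643, 0.766, 0.001]
wrist_force: [-0.5, -0.9, 8.1]
opening: 0.455
time_s: 41.82
eef_pos: [0.5537, 0.274, 0.1847]
eef_rot: [0.001, 0.643, 0.766, 0.001]
wrist_force: [1.3, -3.4, 8.1]
opening: 0.455
```

```bash
python3 -m pendant '[[[-0.6,1.8,0,-0.1,0],[-0.4,1.6,0,0,0],[0,0,0,0,0],[0,0,0,0,0]]]'; python3 - <<'E'
from h import *
c=cam('scene'); cv2.imwrite('pics/s8.png',cv2.resize(c['img'][130:230,350:430,::-1],None,fx=6,fy=6,interpolation=cv2.INTER_CUBIC))
E
```

```text
time_s: 42.32
eef_pos: [0.5527, 0.2773, 0.1847]
eef_rot: [0.001, 0.644, 0.765, 0.001]
wrist_force: [0.2, -4.0, 7.9]
opening: 0.455
```

View pics/s8.png

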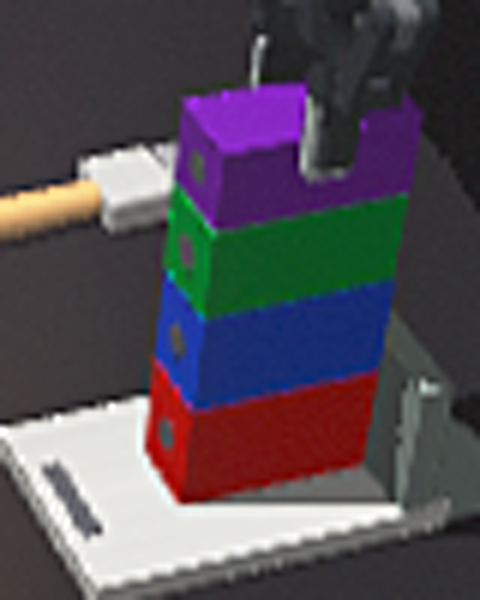

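The stack edges line up within about 1–2 mm. I'll release and look at the trays.

```bash
cat >> h.py <<'E'
def tray(c,near,z=.022,rad=.078):
    h=cv2.cvtColor(c['img'],cv2.COLOR_RGB2HSV); m=((h[...,1]<60)&(h[...,2]>95)).astype(np.uint8)
    u,v=proj(c,[*near,z]); rp=rad*c['f']/abs(c['o'][2]-z); yy,xx=np.mgrid[:400,:640]; m=m*(np.hypot(xx-u,yy-v)<rp).astype(np.uint8)
    m=cv2.morphologyEx(m,cv2.MORPH_OPEN,np.ones((3,3),np.uint8)); n,l,s,_=cv2.connectedComponentsWithStats(m); k=1+np.argmax(s[1:,4])
    ct=max(cv2.findContours((l==k).astype(np.uint8),0,1)[0],key=len)[:,0]
    P=np.array([ray(c,*p,z)[:2]*1000 for p in ct],np.float32); r=cv2.minAreaRect(P); b=cv2.boxPoints(r)
    e=max((b[1]-b[0]),(b[2]-b[1]),key=np.linalg.norm); return np.array(r[0]),np.array(r[1]),np.degrees(np.arctan2(e[1],e[0]))%180
def st():
    o=monitor.get_obs(); q=o['eef_rot']; print('TCP',o['eef_pos']*1000,'jaw',2*np.degrees(np.arctan2(q[2],q[1]))-90,'t',o['time_s'],'q6',o['q'][5])
E
python3 -m pendant '[[[0,0,0,0,85],[0,0,0,0,85],[0,0,0,0,85],[0,0,60,0,85],[0,-40,40,0,85],[5,-55,0,9,85],[5,-55,0,10,85],[5,-55,0,10,85]]]';python3 -m pendant '[[[5,-55,0,10,85],[5,-55,0,10,85],[5,-55,0,10,85],[5,-55,0,10,85],[5,-55,0,10,85],[5,-50,0,0,85],[3,0,0,0,85],[0,0,0,0,85]]]';python3 -m pendant '[[[0,0,0,0,85],[0,0,0,0,85]]]'; python3 - <<'E'
from h import *
st(); c=cam('wrist','w9')
for n in [(.596,-.252),(.624,-.110),(.452,-.077),(.466,-.325)]:
    try: print(n,tray(c,n))
    except Exception as e: print(n,'x')
c=cam('top')
for r in spotter.recognise('top','tray1'): print(round(r['confidence'],2),w(c,r['at']))
E
```

```text
time_s: 43.38
eef_pos: [0.5666, 0.0711, 0.2835]
eef_rot: [0.0, 0.429, 0.903, 0.0]
wrist_force: [0.9, -0.3, -0.2]
opening: 0.998
time_s: 44.38
eef_pos: [0.5997, -0.2521, 0.2829]
eef_rot: [-0.0, 0.01, 1.0, 0.001]
wrist_force: [-0.1, 0.2, 0.8]
opening: 0.996
time_s: 44.62
eef_pos: [0.5999, -0.2513, 0.2837]
eef_rot: [0.0, 0.009, 1.0, -0.0]
wrist_force: [-0.8, 0.5, 1.0]
opening: 0.998
TCP [ 599.9329 -251.2594  283.7417] jaw 88.93391009096564 t 44.625 q6 -2.130991371021217
(0.596, -0.252) (array([ 601.4146, -253.904 ]), array([117.3472,  65.7982]), np.float32(1.5476459))
(0.624, -0.11) (array([ 627.4416, -111.4507]), array([117.6098,  67.8877]), np.float32(3.3340063))
(0.452, -0.077) (array([480.0002, -80.1245]), array([68.7581, 60.3707]), np.float32(88.916756))
(0.466, -0.325) (array([ 484.1886, -325.9828]), array([66.3524, 83.0849]), np.float32(174.63348))
0.88 [ 0.4504 -0.0771  0.0016]
0.87 [ 0.6124 -0.2393  0.0047]
0.59 [ 0.6265 -0.1086 -0.0003]
```

View pics/w9.png

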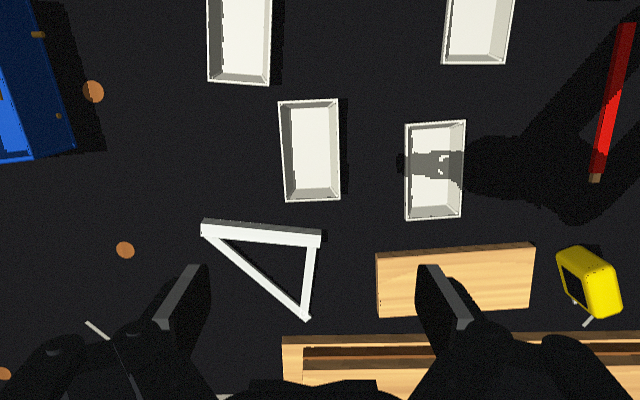

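```bash
python3 -m pendant '[[[9,46,0,2,85],[9,46,0,2,85],[9,47,0,0,85],[0,0,0,0,85],[0,0,0,0,85],[0,0,0,0,85]]]'; python3 - <<'E'
from h import *
st(); c=cam('wrist')
for n in [(.601,-.254),(.627,-.1115)]: print(n,tray(c,n))
E
```

```text
time_s: 45.52
eef_pos: [0.6265, -0.1147, 0.2834]
eef_rot: [-0.0, -0.024, 1.0, -0.0]
wrist_force: [0.0, 0.3, 0.6]
opening: 0.992
TCP [ 626.5405 -114.7203  283.4194] jaw 92.76116883577208 t 45.525 q6 -1.9859174291291397
(0.601, -0.254) (array([ 587.3895, -287.7238]), array([113.713 ,  66.6376]), np.float32(0.3759932))
(0.627, -0.1115) (array([ 627.2767, -109.9447]), array([117.3207,  65.4699]), np.float32(3.798955))
```

```bash
python3 -m pendant '[[[0.7,4.7,-55,1,85],[0,0,-60,0,85],[0,0,-60,0,85],[0,0,-60,0,85],[0,0,-38,0,85],[0,0,0,0,85],[0,0,0,0,85]]]'
```

```text
time_s: 46.45
eef_pos: [0.6287, -0.11, 0.0122]
eef_rot: [0.001, -0.033, 0.999, -0.0]
wrist_force: [0.2, -0.6, 1.0]
opening: 0.99
```

```bash
python3 -m pendant '[[[-1,0,-7,0,85],[0,0,0,0,85],[0,0,0,0,0],[0,0,0,0,0],[0,0,0,0,0],[0,0,0,0,0]]]';python3 -m pendant '[[[0,0,10,0,0],[0,0,50,0,0],[0,0,60,0,0],[0,0,0,0,0],[0,0,0,0,0]]]'; python3 - <<'E'
from h import *
st(); c=cam('wrist','w10'); print(tray(c,(.59,-.288)))
E
```

```text
time_s: 47.2
eef_pos: [0.6273, -0.1092, 0.0048]
eef_rot: [0.001, -0.033, 0.999, -0.0]
wrist_force: [-0.1, 1.4, 6.4]
opening: 0.751
time_s: 47.82
eef_pos: [0.6261, -0.1087, 0.1236]
eef_rot: [0.0, -0.033, 0.999, 0.0]
wrist_force: [-0.2, 0.6, -1.0]
opening: 0.754
TCP [ 626.1447 -108.7428  123.5942] jaw 93.83512541524757 t 47.825 q6 -1.9961490696553423
(array([ 583.8891, -288.3574]), array([120.1727,  66.934 ]), np.float32(1.1916394))
```

View pics/w10.png

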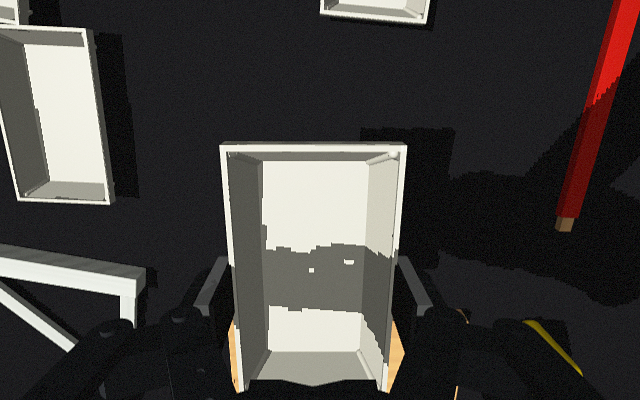

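```bash
python3 -m pendant '[[[-9,-14,55,-1,0],[-9,-14,55,-1,0],[-8,-13,46,0,0],[0,0,0,0,0],[0,0,0,0,0],[0,0,0,0,0]]]'; python3 - <<'E'
from h import *
st(); c=cam('wrist','w11'); print(tray(c,(.586,-.288),rad=.07),tray(c,(.586,-.288),rad=.09))
E
```

```text
time_s: 48.62
eef_pos: [0.5994, -0.149, 0.2763]
eef_rot: [-0.002, -0.016, 1.0, 0.001]
wrist_force: [0.4, 0.6, -1.2]
opening: 0.753
TCP [ 599.3548 -149.0396  276.3433] jaw 91.85523213572353 t 48.625 q6 -2.0388593883317885
(array([ 584.2454, -285.7475]), array([ 65.7153, 121.8291]), np.float32(178.17674)) (array([ 574.3651, -295.2487]), array([140.2002,  80.4276]), np.float32(1.7869784))
```

View pics/w11.png

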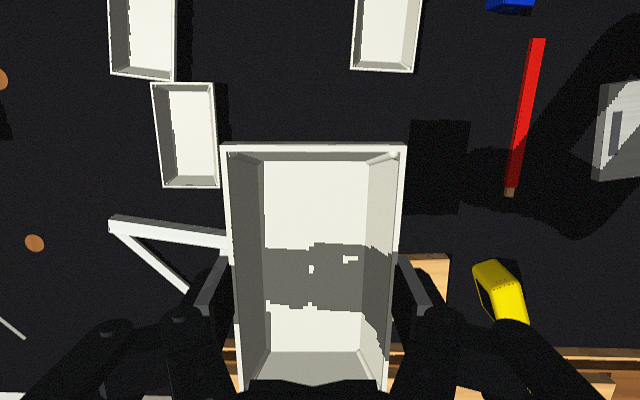

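```bash
cat >> h.py <<'E'
def tray2(c,near,ang,z=.022,mar=.003):
    h=cv2.cvtColor(c['img'],cv2.COLOR_RGB2HSV); m=((h[...,1]<60)&(h[...,2]>95)).astype(np.uint8); near=np.array(near)
    for it in range(4):
        a=np.radians(ang); ax=np.array([np.cos(a),np.sin(a)]); ay=np.array([-ax[1],ax[0]])
        q=[near+s*(.058+mar)*ax+t*(.033+mar)*ay for s,t in((1,1),(1,-1),(-1,-1),(-1,1))]
        b=np.zeros_like(m); cv2.fillConvexPoly(b,np.round([proj(c,[*p,z]) for p in q]).astype(np.int32),1)
        mm=m*b; ct=np.concatenate([k for k in cv2.findContours(mm,0,1)[0] if len(k)>30])[:,0]
        P=np.array([ray(c,*p,z)[:2]*1000 for p in ct],np.float32); r=cv2.minAreaRect(P); bx=cv2.boxPoints(r)
        e=max((bx[1]-bx[0]),(bx[2]-bx[1]),key=np.linalg.norm); ang=np.degrees(np.arctan2(e[1],e[0]))%180; near=np.array(r[0])/1000
    return np.array(r[0]),sorted(r[1]),ang
E
python3 - <<'E'
from h import *
st(); c=cam('wrist'); 
for s in [(.587,-.287),(.59,-.285)]: print(tray2(c,s,178),tray2(c,s,178,mar=.006))
print([np.round(ray(c,u,v,.022)*1000) for u,v in [(151,85),(215,82),(219,187),(162,188)]])
E
```

```text
TCP [ 599.5706 -149.0911  276.7146] jaw 91.86139791641094 t 48.675 q6 -2.0388998620147425
(array([ 584.3583, -285.8045]), [72.65890502929688, 122.80033874511719], np.float32(1.6497641)) (array([ 586.3514, -284.1979]), [78.80709838867188, 127.85338592529297], np.float32(3.1280077))
(array([ 585.2341, -285.6983]), [72.29520416259766, 122.13959503173828], np.float32(0.5279033)) (array([ 589.9561, -282.8794]), [77.77242279052734, 127.91565704345703], np.float32(1.1208102))
[array([ 532., -321.,   22.]), array([ 527., -254.,   22.]), array([ 642., -255.,   22.]), array([ 646., -321.,   22.])]
```

```bash
python3 -m pendant '[[[-10,25,20,0,0],[-10,25,20,0,0],[0,0,0,0,0],[0,0,0,0,0],[0,0,0,0,0]]]'; python3 - <<'E'
from h import *
st(); c=cam('wrist'); 
for m in (.003,.006): print(tray2(c,(.587,-.288),0,mar=m))
u,v=proj(c,[.587,-.288,.022]); print(u,v); u,v=int(u),int(v)
cv2.imwrite('pics/w12.png',cv2.resize(c['img'][max(0,v-70):v+70,max(0,u-70):u+70,::-1],None,fx=4,fy=4,interpolation=cv2.INTER_CUBIC))
E
```

```text
time_s: 49.35
eef_pos: [0.5802, -0.1004, 0.318]
eef_rot: [-0.001, -0.016, 1.0, 0.0]
wrist_force: [0.1, -0.3, -0.9]
opening: 0.752
TCP [ 580.1595 -100.3969  318.0438] jaw 91.79651350283251 t 49.35 q6 -1.974822809676636
(array([ 583.0605, -290.3838]), [71.76014709472656, 121.73990631103516], np.float32(1.7587297))
(array([ 580.3576, -293.6832]), [78.21246337890625, 127.36793518066406], np.float32(1.7759815))
159.69157554256853 146.8831114656787
```

View pics/w12.png

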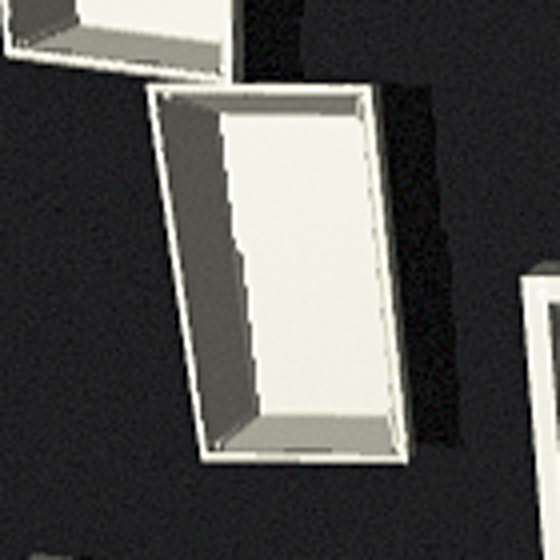

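```bash
cat >> h.py <<'E'
def rectfit(Q,L=116,W=66):
    "Q: corners in mm in order round, long side from 0 to 3"
    from scipy.optimize import least_squares
    Q=np.array(Q)[:,:2]; B=np.array([(-L/2,1*W/2),(-L/2,-W/2),(L/2,-W/2),(L/2,W/2)]); 
    best=None
    for a0 in (0,np.pi):
      for s in (1,-1):
        f=lambda p:((B*[1,s])@np.array([[np.cos(p[2]),np.sin(p[2])],[-np.sin(p[2]),np.cos(p[2])]])+p[:2]-Q).ravel()
        r=least_squares(f,[*Q.mean(0),a0]); best=r if best is None or r.cost<best.cost else best
    return best.x[:2],np.degrees(best.x[2])%180,np.abs(best.fun).max()
E
python3 - <<'E'
from h import *
st(); c=cam('wrist'); Q=[ray(c,u,v,.022)[:2]*1000 for u,v in [(126.25,97.5),(182,97.5),(191,191.5),(139.5,192)]]
print(np.round(Q,1)); print(rectfit(Q))
E
```

```text
TCP [ 580.1914 -100.4379  318.164 ] jaw 91.78954084723972 t 49.4 q6 -1.9747675394551194
[[ 529.4 -321.5]
 [ 527.4 -255.8]
 [ 643.6 -253.9]
 [ 646.3 -319.9]]
(array([ 586.6767, -287.7793]), np.float64(1.164343333553899), np.float64(0.9624952285270183))
```

```bash
python3 -m pendant '[[[2,-47,-45,-0.6,0],[2,-47,-50,0,0],[2,-47,-55,0,0],[0.5,-46.4,-55,0,0],[0,0,-50,0,0],[0,0,0,0,0],[0,0,0,0,0],[0,0,0,0,0]]]'; python3 -c "
from h import *
st()"
```

```text
time_s: 50.45
eef_pos: [0.5883, -0.2694, 0.0888]
eef_rot: [0.002, -0.011, 1.0, -0.001]
wrist_force: [-0.3, -0.3, -0.3]
opening: 0.754
TCP [ 588.2569 -269.3733   88.7679] jaw 91.28197958172092 t 50.45 q6 -2.2056894354263417
```

```bash
python3 -m pendant '[[[-1,-18.4,-20,0,0],[0,0,-30,0,0],[0,0,0,0,0],[0,0,0,0,0],[0,0,0,0,0]]]'; python3 -c "
from h import *
st()"
```

```text
time_s: 51.08
eef_pos: [0.5866, -0.2876, 0.0377]
eef_rot: [0.001, -0.011, 1.0, -0.001]
wrist_force: [-0.1, -0.9, -0.1]
opening: 0.752
TCP [ 586.6308 -287.6128   37.6916] jaw 91.26639940272901 t 51.075 q6 -2.2300267153751943
```

```bash
python3 -m pendant '[[[0,0,-10,0,0],[0,0,-5,0,0],[0,0,0,0,0]]]'; python3 -m pendant '[[[0,0,-4,0,0],[0,0,-2,0,0],[0,0,0,0,0]]]'; python3 -m pendant '[[[0,0,-1.5,0,0],[0,0,0,0,0]]]';python3 -m pendant '[[[0,0,-1.5,0,0],[0,0,0,0,0]]]'
```

```text
time_s: 51.45
eef_pos: [0.5847, -0.2867, 0.0195]
eef_rot: [-0.001, -0.011, 1.0, 0.001]
wrist_force: [-0.5, -0.2, -1.2]
opening: 0.751
time_s: 51.82
eef_pos: [0.5857, -0.2881, 0.0156]
eef_rot: [0.0, -0.011, 1.0, -0.001]
wrist_force: [-2.2, -0.9, 5.8]
opening: 0.755
time_s: 52.08
eef_pos: [0.5858, -0.2883, 0.0153]
eef_rot: [0.0, -0.011, 1.0, -0.001]
wrist_force: [-5.4, 0.6, 12.7]
opening: 0.752
time_s: 52.32
eef_pos: [0.586, -0.2885, 0.0151]
eef_rot: [0.0, -0.011, 1.0, -0.001]
wrist_force: [-9.8, 3.2, 21.2]
opening: 0.753
```

```bash
python3 -m pendant '[[[-1,0,2.5,0,0],[0,0,0,0,0]]]'; python3 -m pendant '[[[-0.7,0.2,-0.5,0,0],[0,0,0,0,0]]]'; python3 -m pendant '[[[-0.5,0,-1,0,0],[0,0,0,0,0]]]'
```

```text
time_s: 52.58
eef_pos: [0.5853, -0.2883, 0.0154]
eef_rot: [0.001, -0.011, 1.0, -0.001]
wrist_force: [0.1, -2.3, 6.3]
opening: 0.754
time_s: 52.82
eef_pos: [0.5853, -0.2884, 0.0154]
eef_rot: [0.002, -0.011, 1.0, -0.002]
wrist_force: [-0.1, -1.9, 7.8]
opening: 0.754
time_s: 53.08
eef_pos: [0.5853, -0.2886, 0.0152]
eef_rot: [0.002, -0.011, 1.0, -0.002]
wrist_force: [-1.0, 0.4, 11.5]
opening: 0.753
```

```bash
python3 -m pendant '[[[0,0,0.8,0,0],[0,0,0,0,85],[0,0,0,0,85],[0,0,0,0,85],[0,0,40,0,85],[0,0,0,0,0],[0,0,0,0,0],[0,0,0,0,0]]]';  python3 -m pendant '[[[0,0,0,0,0],[0,0,-20,0,0],[0,0,-14,0,0],[0,0,-3,0,0],[0,0,0,0,0]]]'
```

```text
time_s: 54.08
eef_pos: [0.5822, -0.2863, 0.0519]
eef_rot: [-0.001, -0.011, 1.0, 0.001]
wrist_force: [0.4, -0.4, 0.8]
opening: 0.37
time_s: 54.7
eef_pos: [0.5828, -0.2867, 0.0156]
eef_rot: [-0.0, -0.011, 1.0, 0.0]
wrist_force: [0.2, 0.9, -0.3]
opening: 0.001
```

```bash
python3 -m pendant '[[[0,0,-2,0,0],[0,0,0,0,0]]]';  python3 -m pendant '[[[0,0,-1.5,0,0],[0,0,0,0,0]]]';python3 -m pendant '[[[0,0,-1.5,0,0],[0,0,0,0,0]]]'; python3 -m pendant '[[[0,0,-1.5,0,0],[0,0,0,0,0]]]'
```

```text
time_s: 54.95
eef_pos: [0.5834, -0.2871, 0.0147]
eef_rot: [0.0, -0.011, 1.0, -0.0]
wrist_force: [-0.4, 0.7, 0.4]
opening: -0.001
time_s: 55.2
eef_pos: [0.5831, -0.2869, 0.0128]
eef_rot: [0.0, -0.011, 1.0, -0.0]
wrist_force: [-0.5, -0.1, -0.1]
opening: 0.0
time_s: 55.45
eef_pos: [0.5831, -0.2869, 0.0112]
eef_rot: [-0.0, -0.011, 1.0, 0.0]
wrist_force: [0.8, 0.1, 0.4]
opening: -0.001
time_s: 55.7
eef_pos: [0.5832, -0.287, 0.0111]
eef_rot: [-0.0, -0.011, 1.0, -0.0]
wrist_force: [-4.9, 1.7, 10.2]
opening: -0.0
```

```bash
python3 -m pendant '[[[0,0,40,0,0],[-15,0,60,0,85],[-30,-10,60,-4,85],[-30,-10,60,-4,85],[-30,-10,50,0,85],[-12,-8,0,0,85],[0,0,0,0,85],[0,0,0,0,85]]]'; python3 - <<'E'
from h import *
st(); c=cam('wrist')
for n,a in [((.466,-.325),173.7),((.4655,-.324),173.7)]: print(tray2(c,n,a),tray2(c,n,a,mar=.001))
print(tray(c,(.466,-.325),rad=.065))
cv2.imwrite('pics/w13.png',c['img'][:,:,::-1])
E
```

```text
time_s: 56.7
eef_pos: [0.4707, -0.3225, 0.2684]
eef_rot: [-0.001, 0.059, 0.998, 0.001]
wrist_force: [-0.1, 0.6, -0.1]
opening: 0.993
TCP [ 470.6533 -322.4602  268.3977] jaw 83.2405669749023 t 56.7 q6 -2.261720875675365
(array([ 469.5738, -322.631 ]), [71.3486328125, 122.24827575683594], np.float32(174.61638)) (array([ 467.5499, -324.1734]), [67.89763641357422, 118.50800323486328], np.float32(174.6164))
(array([ 469.5738, -322.631 ]), [71.3486328125, 122.24827575683594], np.float32(174.61638)) (array([ 467.5499, -324.1734]), [67.89763641357422, 118.50800323486328], np.float32(174.6164))
(array([ 471.4227, -325.5715]), array([ 65.5163, 126.4408]), np.float32(174.53955))
```

```bash
cat >> h.py <<'E'
def trayend(c,near,ang,sgn=-1,z=.022):
    "centre from the free end (sgn) and both sides"
    h=cv2.cvtColor(c['img'],cv2.COLOR_RGB2HSV); m=((h[...,1]<60)&(h[...,2]>95)).astype(np.uint8); m=cv2.morphologyEx(m,cv2.MORPH_OPEN,np.ones((3,3),np.uint8))
    a=np.radians(ang); ax=np.array([np.cos(a),np.sin(a)]); ax=ax if ax[0]>0 else -ax; ay=np.array([-ax[1],ax[0]])
    v,u=np.nonzero(m); P=np.array([ray(c,i,j,z)[:2]*1000 for i,j in zip(u,v)])-np.array(near)*1000; X,Y=P@ax,P@ay
    k=(np.abs(Y)<20)&(np.abs(X)<75)&(X*sgn>0); e=np.median([ (X[k&(np.abs(Y-y)<1)]*sgn).max() for y in range(-18,19,2)])*sgn
    s=(np.abs(X)<40)&(np.abs(Y)<42); r=range(-38,39,3); hi=[Y[s&(np.abs(X-x)<1)].max() for x in r]; lo=[Y[s&(np.abs(X-x)<1)].min() for x in r]
    sl=np.degrees(np.arctan((np.polyfit(r,hi,1)[0]+np.polyfit(r,lo,1)[0])/2)); y=(np.median(hi)+np.median(lo))/2
    return np.array(near)*1000+ax*(e-sgn*58.3)+ay*y, np.median(hi)-np.median(lo), (np.degrees(np.arctan2(ax[1],ax[0]))+sl)%180
E
python3 - <<'E'
from h import *
st(); c=cam('wrist')
print(trayend(c,(.467,-.324),174)); print(trayend(c,(.4665,-.3245),174.6))
E
```

```text
TCP [ 470.8115 -322.3841  268.4104] jaw 83.26378978812352 t 56.75 q6 -2.261785543947075
(array([ 467.0459, -324.8551]), np.float64(65.09619227855006), np.float64(174.96160640618146))
(array([ 467.0293, -324.8724]), np.float64(65.13900216376899), np.float64(174.52687589352607))
```

```bash
python3 -m pendant '[[[-3.8,-2.5,-40,1.3,85],[0,0,-60,0,85],[0,0,-60,0,85],[0,0,-60,0,85],[0,0,-34,0,85],[0,0,0,0,85],[0,0,0,0,85],[0,0,0,0,85]]]';python3 -c "
from h import *
st()"
```

```text
time_s: 57.8
eef_pos: [0.4684, -0.327, 0.0185]
eef_rot: [0.001, 0.048, 0.999, -0.001]
wrist_force: [0.3, 0.1, 0.9]
opening: 0.996
TCP [ 468.3882 -327.0119   18.485 ] jaw 84.54845003889875 t 57.8 q6 -2.2928397975748034
```

```bash
python3 -m pendant '[[[-1.3,2,-10,0,85],[0,0,-3.5,0,85],[0,0,0,0,85],[0,0,0,0,0],[0,0,0,0,0],[0,0,0,0,0],[0,0,0,0,0]]]';python3 -c "
from h import *
st()"; python3 -m pendant '[[[0,0,10,0,0],[0,0,50,0,0],[8,4,40,2,0],[20,4,0,4,0],[0,0,0,0,0],[0,0,0,0,0]]]';python3 -c "
from h import *
st()"
```

```text
time_s: 58.68
eef_pos: [0.4661, -0.3243, 0.0035]
eef_rot: [0.0, 0.048, 0.999, -0.0]
wrist_force: [-2.0, 0.7, 5.9]
opening: 0.755
TCP [ 466.0867 -324.2511    3.5423] jaw 84.53692453934943 t 58.675 q6 -2.2922008415785786
time_s: 59.42
eef_pos: [0.4928, -0.3153, 0.1021]
eef_rot: [-0.001, -0.004, 1.0, 0.001]
wrist_force: [0.6, -0.2, -1.4]
opening: 0.753
TCP [ 492.8288 -315.2852  102.0867] jaw 90.48472520552372 t 59.425 q6 -2.3508769990415783
```

```bash
python3 -m pendant '[[[30,9,-10,0.8,0],[30,9,-10,0,0],[31.6,8.7,-20,0,0],[0,0,-12,0,0],[0,0,0,0,0],[0,0,0,0,0],[0,0,0,0,0]]]';python3 -c "
from h import *
st()"
```

```text
time_s: 60.3
eef_pos: [0.5852, -0.29, 0.0518]
eef_rot: [0.0, -0.011, 1.0, -0.0]
wrist_force: [-0.2, -0.7, -0.7]
opening: 0.753
TCP [ 585.1651 -289.9593   51.8168] jaw 91.27185158374829 t 60.3 q6 -2.234337409528774
```

```bash
python3 -m pendant '[[[-0.7,1.4,-10,0,0],[0,0,-10,0,0],[0,0,0,0,0],[0,0,0,0,0]]]'; python3 -m pendant '[[[0,0,-4,0,0],[0,0,0,0,0]]]';  python3 -m pendant '[[[0,0,-2,0,0],[0,0,0,0,0]]]';python3 -m pendant '[[[0,0,-1.5,0,0],[0,0,0,0,0]]]';python3 -m pendant '[[[0,0,-1.5,0,0],[0,0,0,0,0]]]'
```

```text
time_s: 60.8
eef_pos: [0.5846, -0.2877, 0.0306]
eef_rot: [-0.0, -0.012, 1.0, 0.0]
wrist_force: [0.1, -0.0, 0.6]
opening: 0.752
time_s: 61.05
eef_pos: [0.5845, -0.2876, 0.0266]
eef_rot: [-0.0, -0.012, 1.0, 0.0]
wrist_force: [0.2, -0.3, -1.6]
opening: 0.753
time_s: 61.3
eef_pos: [0.5845, -0.2876, 0.0247]
eef_rot: [-0.0, -0.012, 1.0, 0.0]
wrist_force: [-0.5, -0.1, 0.1]
opening: 0.753
time_s: 61.55
eef_pos: [0.5848, -0.288, 0.0235]
eef_rot: [0.0, -0.012, 1.0, -0.0]
wrist_force: [0.3, -0.2, 0.1]
opening: 0.749
time_s: 61.8
eef_pos: [0.585, -0.288, 0.0232]
eef_rot: [0.0, -0.012, 1.0, -0.0]
wrist_force: [-2.7, 1.9, 7.7]
opening: 0.754
```

```bash
python3 -m pendant '[[[-0.6,-0.3,-0.8,0,0],[0,0,0,0,0]]]'; python3 -m pendant '[[[0,0,-0.8,0,0],[0,0,0,0,0]]]';  python3 -m pendant '[[[0,0,1.5,0,0],[0,0,0,0,85],[0,0,0,0,85],[0,0,0,0,85],[0,0,40,0,85],[0,0,0,0,0],[0,0,0,0,0],[0,0,0,0,0]]]'; python3 -m pendant '[[[0,0,0,0,0],[0,0,-20,0,0],[0,0,-15,0,0],[0,0,-2,0,0],[0,0,0,0,0],[0,0,0,0,0]]]'
```

```text
time_s: 62.05
eef_pos: [0.585, -0.288, 0.0229]
eef_rot: [0.001, -0.012, 1.0, -0.0]
wrist_force: [-2.1, 2.9, 10.2]
opening: 0.751
time_s: 62.3
eef_pos: [0.5851, -0.288, 0.0226]
eef_rot: [0.001, -0.012, 1.0, -0.0]
wrist_force: [-2.8, 4.4, 13.7]
opening: 0.751
time_s: 63.3
eef_pos: [0.5832, -0.2875, 0.0604]
eef_rot: [-0.001, -0.012, 1.0, 0.001]
wrist_force: [0.1, -0.2, -0.3]
opening: 0.372
time_s: 64.05
eef_pos: [0.5845, -0.2883, 0.0253]
eef_rot: [0.0, -0.012, 1.0, -0.0]
wrist_force: [1.0, -0.7, 0.4]
opening: 0.001
```

Expect the floor at about 19 mm.

```bash
python3 -m pendant '[[[0,0,-4,0,0],[0,0,0,0,0]]]';  python3 -m pendant '[[[0,0,-1.5,0,0],[0,0,0,0,0]]]';python3 -m pendant '[[[0,0,-1.5,0,0],[0,0,0,0,0]]]'; python3 -m pendant '[[[0,0,-1,0,0],[0,0,0,0,0]]]'
```

```text
time_s: 64.3
eef_pos: [0.5839, -0.2879, 0.0206]
eef_rot: [-0.0, -0.012, 1.0, 0.0]
wrist_force: [-0.4, 0.2, 0.8]
opening: -0.002
time_s: 64.55
eef_pos: [0.584, -0.288, 0.0192]
eef_rot: [-0.0, -0.012, 1.0, 0.0]
wrist_force: [-0.5, -1.1, -0.5]
opening: 0.001
time_s: 64.8
eef_pos: [0.5841, -0.2881, 0.0191]
eef_rot: [-0.0, -0.012, 1.0, -0.0]
wrist_force: [-3.2, 1.1, 8.7]
opening: -0.002
time_s: 65.05
eef_pos: [0.5842, -0.2881, 0.019]
eef_rot: [-0.0, -0.012, 1.0, -0.0]
wrist_force: [-6.8, 3.7, 14.3]
opening: 0.002
```

```bash
python3 -m pendant '[[[0,0,45,0,0],[-20,20,60,0,85],[-30,45,60,-3,85],[-30,48,60,0,85],[-30,50,30,0,85],[-24,48,0,0,85],[0,0,0,0,85],[0,0,0,0,85]]]'; python3 -m pendant '[[[0,0,0,0,85]]]'; python3 - <<'E'
from h import *
st(); c=cam('wrist')
print(tray(c,(.451,-.078))); print(trayend(c,(.451,-.078),178),trayend(c,(.451,-.078),178,1))
E
```

```text
time_s: 66.05
eef_pos: [0.467, -0.1026, 0.2391]
eef_rot: [0.0, 0.014, 1.0, -0.0]
wrist_force: [-0.1, -0.3, 0.1]
opening: 0.994
time_s: 66.18
eef_pos: [0.4671, -0.1033, 0.2386]
eef_rot: [-0.0, 0.015, 1.0, -0.0]
wrist_force: [-0.4, 0.2, 0.4]
opening: 0.993
TCP [ 467.0525 -103.3223  238.5977] jaw 88.27334099190637 t 66.175 q6 -2.006984964854203
(array([451.6394, -78.5318]), array([ 66.8997, 117.4341]), np.float32(178.87817))
(array([451.5136, -78.5537]), np.float64(65.77144970795553), np.float64(178.92192696830034)) (array([451.8127, -78.5642]), np.float64(65.77144970795553), np.float64(178.92192696830034))
```

```bash
python3 -m pendant '[[[-15.5,24.8,-20,0.6,85],[0,0,-50,0,85],[0,0,-55,0,85],[0,0,-55,0,85],[0,0,-40,0,85],[0,0,0,0,85],[0,0,0,0,85],[0,0,0,0,85]]]';python3 -c "
from h import *
st()"
```

```text
time_s: 67.22
eef_pos: [0.453, -0.0785, 0.0207]
eef_rot: [0.002, 0.009, 1.0, -0.001]
wrist_force: [0.2, -0.4, -0.1]
opening: 0.994
TCP [452.9586 -78.4797  20.7374] jaw 88.92629469470594 t 67.225 q6 -1.9827157477265307
```

```bash
python3 -m pendant '[[[-1.2,0,-12,0,85],[0,0,-4,0,85],[0,0,0,0,85],[0,0,0,0,0],[0,0,0,0,0],[0,0,0,0,0],[0,0,0,0,0]]]';python3 -c "
from h import *
st()"; python3 -m pendant '[[[0,0,10,0,0],[0,0,50,0,0],[20,-30,40,1.2,0],[28,-45,0,1.2,0],[28,-45,0,0,0],[28,-45,0,0,0],[28,-45,0,0,0],[0,0,0,0,0]]]';python3 -m pendant '[[[0,0,0,0,0],[0,0,0,0,0]]]';python3 -c "
from h import *
st()"
```

```text
time_s: 68.1
eef_pos: [0.4502, -0.0777, 0.0034]
eef_rot: [0.0, 0.009, 1.0, -0.0]
wrist_force: [-1.9, 0.5, 5.5]
opening: 0.756
TCP [450.2346 -77.6558   3.4139] jaw 88.93971301194406 t 68.1 q6 -1.9838031866879442
time_s: 69.1
eef_pos: [0.5831, -0.2911, 0.103]
eef_rot: [0.001, -0.01, 1.0, -0.001]
wrist_force: [0.3, 0.3, -1.0]
opening: 0.753
time_s: 69.35
eef_pos: [0.5814, -0.2863, 0.1029]
eef_rot: [-0.0, -0.012, 1.0, 0.0]
wrist_force: [0.4, 0.2, -0.7]
opening: 0.756
TCP [ 581.4327 -286.2715  102.86  ] jaw 91.38492756651706 t 69.35 q6 -2.235337440111154
```

```bash
python3 -m pendant '[[[3,-2,-25,0,0],[0,0,-27,0,0],[0,0,0,0,0],[0,0,0,0,0],[0,0,0,0,0]]]';python3 -c "
from h import *
st()"
```

```text
time_s: 69.97
eef_pos: [0.5858, -0.2899, 0.0526]
eef_rot: [0.001, -0.012, 1.0, -0.001]
wrist_force: [0.0, 0.2, -1.1]
opening: 0.757
TCP [ 585.8423 -289.9388   52.5539] jaw 91.35184739476145 t 69.975 q6 -2.2351689935456074
```

```bash
python3 -m pendant '[[[-1.3,1.6,-8,0,0],[0,0,-6,0,0],[0,0,0,0,0],[0,0,0,0,0]]]'; python3 -m pendant '[[[0,0,-3,0,0],[0,0,0,0,0]]]';  python3 -m pendant '[[[0,0,-2,0,0],[0,0,0,0,0]]]';python3 -m pendant '[[[0,0,-1.5,0,0],[0,0,0,0,0]]]';python3 -m pendant '[[[0,0,-1.5,0,0],[0,0,0,0,0]]]'
```

```text
time_s: 70.47
eef_pos: [0.5836, -0.288, 0.0366]
eef_rot: [-0.0, -0.012, 1.0, 0.0]
wrist_force: [-1.0, -0.6, -0.4]
opening: 0.754
time_s: 70.72
eef_pos: [0.5835, -0.2879, 0.0335]
eef_rot: [-0.0, -0.012, 1.0, 0.0]
wrist_force: [-0.0, 0.4, -1.6]
opening: 0.755
time_s: 70.97
eef_pos: [0.5838, -0.2881, 0.0318]
eef_rot: [0.0, -0.012, 1.0, -0.0]
wrist_force: [0.3, 0.1, -0.4]
opening: 0.755
time_s: 71.22
eef_pos: [0.5839, -0.2881, 0.0313]
eef_rot: [0.0, -0.012, 1.0, -0.0]
wrist_force: [-1.9, 0.5, 5.8]
opening: 0.749
time_s: 71.47
eef_pos: [0.5843, -0.2881, 0.0306]
eef_rot: [0.001, -0.012, 1.0, -0.0]
wrist_force: [-2.6, 2.4, 9.0]
opening: 0.75
```

```bash
python3 -m pendant '[[[0,0,-0.7,0,0],[0,0,1.5,0,0],[0,0,0,0,85],[0,0,0,0,85],[0,0,0,0,85],[0,0,35,0,85],[0,0,0,0,0],[0,0,0,0,0]]]'; python3 -m pendant '[[[0,0,0,0,0],[0,0,0,0,0],[0,0,-20,0,0],[0,0,-13,0,0],[0,0,0,0,0],[0,0,0,0,0]]]';  python3 -m pendant '[[[0,0,-2,0,0],[0,0,0,0,0]]]'; python3 -m pendant '[[[0,0,-1.5,0,0],[0,0,0,0,0]]]'
```

```text
time_s: 72.47
eef_pos: [0.5834, -0.2878, 0.0641]
eef_rot: [-0.0, -0.012, 1.0, 0.0]
wrist_force: [-0.5, 0.7, -0.7]
opening: 0.599
time_s: 73.22
eef_pos: [0.5837, -0.288, 0.0314]
eef_rot: [-0.0, -0.012, 1.0, 0.0]
wrist_force: [0.5, -0.5, -0.1]
opening: 0.001
time_s: 73.47
eef_pos: [0.5838, -0.288, 0.0299]
eef_rot: [0.0, -0.012, 1.0, -0.0]
wrist_force: [0.1, -0.8, -0.0]
opening: -0.007
time_s: 73.72
eef_pos: [0.5836, -0.2879, 0.0281]
eef_rot: [-0.0, -0.012, 1.0, 0.0]
wrist_force: [0.2, -0.5, 0.2]
opening: -0.003
```

```bash
python3 -m pendant '[[[0,0,-1.2,0,0],[0,0,0,0,0]]]'; python3 -m pendant '[[[0,0,-1,0,0],[0,0,0,0,0]]]'; python3 -m pendant '[[[0,0,50,0,0],[0,0,60,0,40],[-20,40,60,0,40],[-20,40,50,0,40],[0,40,0,0,85],[0,0,0,0,85]]]'; python3 - <<'E'
from h import *
st(); c=cam('scene'); a=cv2.resize(c['img'][120:230,350:430,::-1],None,fx=5,fy=5,interpolation=cv2.INTER_CUBIC); b=cv2.resize(c['img'][190:300,140:250,::-1],None,fx=5,fy=5,interpolation=cv2.INTER_CUBIC)[:,:400]
cv2.imwrite('pics/final.png',np.hstack([a,b])[:600,:800])
t=cam('top','t_final'); print(face(t,'violet',.204,near=(.55,.28)))
S=180.6*U+591.9*N; print('stack expected',S)
for n in ['tray1','pencil','tape','driver','brush','mug','square','offcut']:
    print(n,[(round(r['confidence'],2),np.round(w(t,r['at']),3).tolist()) for r in spotter.tip_of('top',n)][:3])
E
```

```text
time_s: 73.97
eef_pos: [0.5838, -0.288, 0.0271]
eef_rot: [0.0, -0.012, 1.0, -0.0]
wrist_force: [-0.5, 0.3, 2.2]
opening: 0.002
time_s: 74.22
eef_pos: [0.5838, -0.2881, 0.027]
eef_rot: [0.0, -0.012, 1.0, -0.0]
wrist_force: [-3.4, 2.0, 8.5]
opening: -0.001
time_s: 74.97
eef_pos: [0.5484, -0.1749, 0.2335]
eef_rot: [0.001, -0.013, 1.0, -0.0]
wrist_force: [0.8, -0.3, -0.2]
opening: 0.871
TCP [ 548.3984 -174.9305  233.4761] jaw 91.50538997271448 t 74.975 q6 -2.1123360784042178
(array([551.4334, 277.4038]), array([90.1397, 40.7882]), np.float64(100.17574385009497), 120.0, 452)
stack expected [552.5201 278.7046]
tray1 [(0.63, [0.582, -0.286, 0.02])]
pencil [(0.69, [0.552, 0.091, -0.004]), (0.47, [0.552, 0.276, 0.116])]
tape [(0.81, [0.767, 0.092, -0.0])]
driver []
brush [(0.88, [0.34, 0.259, -0.0])]
mug [(0.55, [0.581, 0.5, -0.003])]
square [(0.34, [0.552, 0.278, 0.164])]
offcut [(0.75, [0.78, -0.066, -0.0])]
```

View pics/final.png

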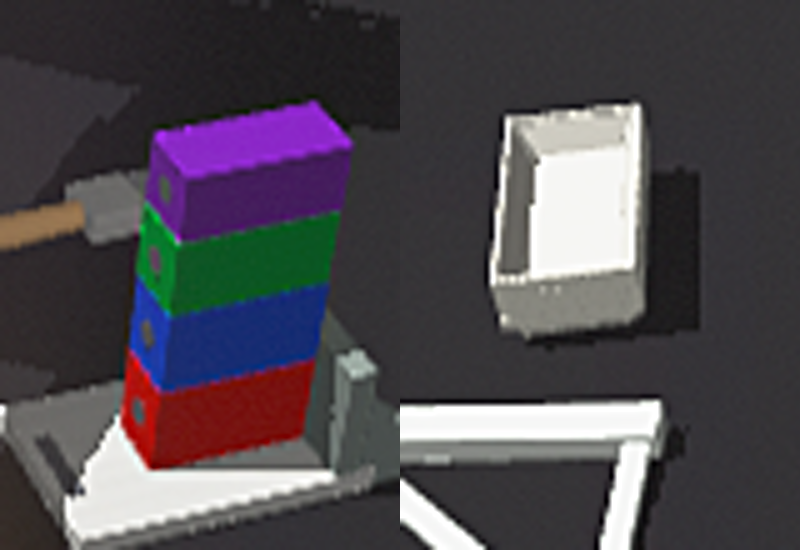

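The block stack is flush and square, the trays are nested level, and the bystanders that were detected haven't moved. Handing in.

```bash
python3 -c "
from h import *
print(order.hand_in())"
```

```text
the job is handed in; nothing more can be done
None
```

The job is handed in at about 75 s on the robot's clock: the block stack is made up and the four trays are nested. No verdict was reported.

- **Blocks:** I slid red home until it pressed on the upright (19 N), then regripped it to bring it about 1.5 mm towards the bed's centre line. Blue, green and violet followed in that order; the gold block was absent. Each was laid with about half overlap, then slid up with light downward pressure. Blue stopped against the upright. Green and violet stand above it, so I slid them to the matching position.
- **Stack check:** In the last scene picture the ends look flush to within about 1–2 mm. The top camera put violet within 2 mm of where it should be, at 100.2° against the plate's 99.8°.
- **Trays:** The tray that started empty was knocked aside partway through, so I measured it again and nested the other three into it where it lay. Touching each nested floor gave 11.1, 19.1 and 27.0 mm, against 11, 19 and 27 mm for a full nest, and the stack looks level.
- **Bystanders:** The pencil, tape, brush, mug and offcut were detected within the networks' error of where they first stood. The networks missed the driver and reported the square wrongly, so I did not confirm those two by measurement. I did not check the square's position against the start, but part of it shows in the last picture. I did not work near the driver.
- **Disagreements:** Camera and gripper readings differed by up to about 2 mm. Trays sat about 2 mm off in the grip, which is why I checked the nesting by touch.

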